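# Seat the angle blocks and right the bottles for a retouching stand

## Task

Get the retouching stand ready: set every cast angle block upright on its foot in its own bay of the board, the tallest in the left bay, the middle-sized in the middle and the shortest in the right one (a bay stays empty if its block is missing), square to the board with its sloping cork face to the near edge, and stand both toppled bottles upright in the spill tray. Once all the blocks stand in the bays and you have let go of them, press down firmly for a moment on the flat top of each with the closed fingertips, tallest first and shortest last, to feel that it does not rock. Leave the loupe, the slide box and the felt weight where they are.

Things in the scene. Friction and masses are not known exactly. Their poses are not given: they have to be found in the camera images.
- block_tall: tallest cast aluminium angle block, about 0.45 kg, None if absent: solid prism 62 mm wide along its y, flat parallel cheeks to grip. Origin: centre of the foot's underside; on its foot z is up. Outline x, z (mm): toe -40, 0; heel 40, 0; back corner 62, 42; flat top 38..14, 95; front edge -40, 16; cork-faced slope from there to the top. Centre of mass 14, 40
- block_tall_top (a point): point on the flat top of the tallest block, 26 mm ahead of the origin in its x and 95 mm above it, over the foot: the place to press
- block_tall_toe (a point): middle of the toe (lower front edge) of the tallest block. The block starts resting on the bevel between heel and back corner: leaning back 62 degrees (turned about its own +y, which is level), top away from the robot, toe in the air
- block_mid: middle-sized cast aluminium angle block, about 0.34 kg, None if absent: solid prism 56 mm wide along its y, flat parallel cheeks to grip. Origin: centre of the foot's underside; on its foot z is up. Outline x, z (mm): toe -34, 0; heel 34, 0; back corner 53, 36; flat top 32..12, 81; front edge -34, 14; cork-faced slope from there to the top. Centre of mass 12, 34
- block_mid_top (a point): point on the flat top of the middle-sized block, 22 mm ahead of the origin in its x and 81 mm above it, over the foot: the place to press
- block_mid_toe (a point): middle of the toe (lower front edge) of the middle-sized block. The block starts resting on the bevel between heel and back corner: leaning back 62 degrees (turned about its own +y, which is level), top away from the robot, toe in the air
- block_short: shortest cast aluminium angle block, about 0.25 kg, None if absent: solid prism 50 mm wide along its y, flat parallel cheeks to grip. Origin: centre of the foot's underside; on its foot z is up. Outline x, z (mm): toe -28, 0; heel 28, 0; back corner 43, 29; flat top 27..10, 66; front edge -28, 11; cork-faced slope from there to the top. Centre of mass 10, 28
- block_short_top (a point): point on the flat top of the shortest block, 18 mm ahead of the origin in its x and 66 mm above it, over the foot: the place to press
- block_short_toe (a point): middle of the toe (lower front edge) of the shortest block. The block starts resting on the bevel between heel and back corner: leaning back 62 degrees (turned about its own +y, which is level), top away from the robot, toe in the air
- board: fixed plywood base board, 140 mm (x) by 304 mm (y), 12 mm thick, divided by four low battens (10 mm wide, 5 mm high, along x) into three bays each 88 mm wide; origin under its centre, +y to the left seen from the robot, its -x edge (the near edge) faces the robot; a block that stands on a batten rocks
- bay_left (a point): centre of the left (+y) bay, on the board's upper face; axes as the board
- bay_middle (a point): centre of the middle bay, on the board's upper face; axes as the board
- bay_right (a point): centre of the right (-y) bay, on the board's upper face; axes as the board
- spill_tray: fixed flat white plastic spill tray, 150 mm (x) by 180 mm (y), 22 mm high, walls 4 mm thick, floor 4 mm thick; origin under its centre. Both bottles fit side by side along its length, 80 mm apart and a little staggered
- bottle_brown: closed brown lab bottle with black cap, about 0.19 kg, body 52 mm across and straight up to 68 mm, 106 mm with the cap (30 mm across). Origin: centre of its base; its z runs from base to cap. It starts toppled, lying on its side with the cap away from the robot, and may roll a little
- bottle_white: closed white lab bottle with blue cap, about 0.16 kg, body 45 mm across and straight up to 65 mm, 102 mm with the cap (28 mm across). Origin: centre of its base; its z runs from base to cap. It starts toppled, lying on its side with the cap away from the robot, and may roll a little
- loupe: black stand loupe, 42 mm across and 42 mm high, behind the board; a bystander, origin under its centre
- slide_box: blue slide box, 63x86x30 mm, behind the spill tray; a bystander, origin under its centre
- weight_felt: dark green felt-covered weight, 34x56x23 mm, left of the board; a bystander, origin under its centre

How it is judged (in metres and radians):
On the way, in this order (a step that is already met when the one before it is completed fails the run):
1. every block that is there stands on its foot in its bay, square, sloping face to the near edge, let go and at rest (horizontal distance between block_tall and bay_left below 0.022 m and angle between each of block_tall, block_mid, block_short's own z axis and vertical below 0.05 rad and z of block_tall in the frame of bay_left below 0.004 m and angle between the x axis of each of block_tall, block_mid, block_short and the x axis of board, either way round below 0.25 rad and x of each of block_tall_toe, block_mid_toe, block_short_toe in the frame of board below -0.005 m and contact force between the fingers and block_tall below 0.5 N and linear speed of each of block_tall, block_mid, block_short below 0.03 m/s and horizontal distance between block_mid and bay_middle below 0.022 m and z of block_mid in the frame of bay_middle below 0.004 m and contact force between the fingers and block_mid below 0.5 N and horizontal distance between block_short and bay_right below 0.022 m and z of block_short in the frame of bay_right below 0.004 m and contact force between the fingers and block_short below 0.5 N), for 0.3 s.
2. the tallest block, standing unheld in its bay, is pressed from above with the fingertips (over 2 N) and does not rock (horizontal distance between block_tall and bay_left below 0.022 m and angle between block_tall's own z axis and vertical below 0.05 rad and z of block_tall in the frame of bay_left below 0.004 m and angle between the x axis of block_tall and the x axis of board, either way round below 0.25 rad and x of block_tall_toe in the frame of board below -0.005 m and contact force between the fingers and block_tall above 2 N and z of the grasp point in the frame of block_tall_top above 0.003 m and angular speed of block_tall below 0.3 rad/s), for 0.2 s.
3. the middle-sized block, standing unheld in its bay, is pressed from above with the fingertips (over 2 N) and does not rock (horizontal distance between block_mid and bay_middle below 0.022 m and angle between block_mid's own z axis and vertical below 0.05 rad and z of block_mid in the frame of bay_middle below 0.004 m and angle between the x axis of block_mid and the x axis of board, either way round below 0.25 rad and x of block_mid_toe in the frame of board below -0.005 m and contact force between the fingers and block_mid above 2 N and z of the grasp point in the frame of block_mid_top above 0.003 m and angular speed of block_mid below 0.3 rad/s), for 0.2 s.
4. the shortest block, standing unheld in its bay, is pressed from above with the fingertips (over 2 N) and does not rock (horizontal distance between block_short and bay_right below 0.022 m and angle between block_short's own z axis and vertical below 0.05 rad and z of block_short in the frame of bay_right below 0.004 m and angle between the x axis of block_short and the x axis of board, either way round below 0.25 rad and x of block_short_toe in the frame of board below -0.005 m and contact force between the fingers and block_short above 2 N and z of the grasp point in the frame of block_short_top above 0.003 m and angular speed of block_short below 0.3 rad/s), for 0.2 s.
At the end, for the whole second after the job is handed in: Each block present stands on its foot on the board (tilt < 3 deg, within 4 mm), origin within 22 mm of its bay centre, within 14 deg of square, toe to the near edge; both bottles stand upright (tilt < 3.5 deg) on the spill tray floor; all released and at rest (all of step 1 and angle between each of bottle_brown, bottle_white's own z axis and vertical below 0.06 rad and height (world z) of each of bottle_brown, bottle_white below 0.01 m and x of bottle_brown in the frame of spill_tray between -0.055 and 0.055 m and y of bottle_brown in the frame of spill_tray between -0.07 and 0.07 m and linear speed of each of bottle_brown, bottle_white below 0.03 m/s and x of bottle_white in the frame of spill_tray between -0.055 and 0.055 m and y of bottle_white in the frame of spill_tray between -0.07 and 0.07 m); the robot touches nothing.
It fails at once if a bystander (loupe, slide box or felt weight) is moved more than 30 mm (distance of any of loupe, slide_box, weight_felt from where it was at the start of the episode above 0.03 m).
Of block_tall, block_mid, block_short only 2 to 3 are there at a start; the rules pass over those that are not, and their reading is None.
At some moment in a run one of block_tall, block_mid, block_short may be knocked a few centimetres aside while the robot is not near it.
It also fails if it takes over 210 s, if anything falls off the work surface, if the arm or the gripper's body presses on something with over 40 N, if the wrist force passes 120 N, or if a joint passes its speed limit or range.

## Robot

A 6-joint arm with a two-finger parallel gripper is mounted at the origin on a cart in front of the work surface, level with it; the furniture and walls round the work are solid. World frame = base frame: x ahead of the robot, y to its left, z up, the work surface at z = 0. Lengths are in m, angles in degrees, forces in N, time in s.
With the tool pointing down it reaches from about 0.3 to 0.875 m from the base axis. Payload 4.2 kg.
Tool frame: the origin (TCP) lies at the very end of the fingers, on their centre line; the grasp point (between the pads) lies arm.pinch_z behind it (arm.pinch_z is the distance from the TCP to the grasp point, in m); z points along the fingers, y is the line along which they close (so a half turn about z gives the same grasp; the last joint's range is limited). The gripper opens to 85 mm and grips with 20 to 120 N. Pads are 22 mm wide; open, the fingers measure 114 mm over their backs; the gripper's body (76 mm by 85 mm) begins 54 mm behind the grasp point. The pads swing forward as they close: fully open they stand 13 mm farther back than shut.
Start: joints at [68.583, 18.312, 89.639, -0, 72.044, -1.146], TCP at [0.199, 0.539, 0.231] pointing down, gripper open.
Joint ranges: [-177.97, 177.97], [-48.28, 115.42], [12.27, 149.76], [-77.06, 257.06], [2.81, 150.46], [-146.56, 146.56]. Speed limits (degrees/s): [147.25, 147.25, 180, 180, 180, 180].

## Interface

Orientations are given as a 3x3 rotation matrix whose columns are the frame's x, y, z axes.
In Python, from rig import arm, imaging gives the robot as it stands. The module is installed in compiled form; this text tells all that it offers.
- The arm moves only by the tool drive_tool, never from a script. Its argument "rows" is a list of rows, each a list of 5 numbers: the opening, from 0 (shut) to 1 (fully open), then the shift along the tool's x, y, z in mm, then the turn about the tool's z in degrees. A call has exactly 8 rows; each row shifts and turns the commanded pose from where the row before left it, along the tool's axes as they then stand; what a row does not reach is not made up. A row lasts 1/12 s, in which the tool goes at most 41.7 mm and 7.16 degrees, less where a joint would pass 70% of its speed; a pose out of reach is approached as far as the arm can. A call with a gripper value outside its range is refused whole. The fingers move at their own pace and stop on an object; "squeeze" is the grip in N (left out, the last holds). Time passes only in rows, so rows that do not move let the fingers close, or fill a call up. It gives the time, the measured TCP pose, the force, the opening and the grip force at its end, in the units of the state.
- arm.sense(): the state, without advancing time (a new reading comes with each control period).
- imaging.get_image(name): name is "side" or "top" or "wrist"; returns a dict with "image" (400x640x3 uint8, blue, green, red), "vfov" (degrees; the focal length in pixels is half the picture's height over the tangent of half this angle, whatever the lens; pixels are square), "cx", "cy" (the principal point, pixels), "rvec" (rotation vector, rad) and "tvec" (3), from world to camera coordinates, as OpenCV has them. Camera axes: x right, y down, z forward; pixel columns grow to the right and rows downward; lengths in m; the calibration is good to about 2 mm. A picture is of the moment at which its call begins. There is no depth.
- arm.close_job(): hands the job in; it is judged then, once.
The state is a dict: "t": time; "joint_pos": joint angles; "qd": joint speeds; "effort": joint torques, N m; "tool_pos": TCP position; "tool_rot": TCP orientation; "ft_force": force on the tool from outside, world axes, zero at the start; "ft_torque": the same for the moment, N m; "opening": finger opening in m; "grasp_force": force on a finger pad.
Only numpy, scipy, OpenCV 4.12 (cv2) and the standard library are available. Lean on these libraries where they do the work, as an engineer would, in place of code of your own. Each camera call takes 0.05 s, during which the arm holds its last target. There are 200 camera calls.

## Working session

There is one attempt and no reset: what is moved stays moved. The work goes in short steps, Python scripts to look and compute and a tool call to move; the robot and the scene stay as the last step left them, time stands still between calls to the robot, and variables do not carry over. Pictures are saved under pics/ and viewed, at most 14 in all, crops included, and the job is handed in when it is done.

Besides the shell and the picture viewer there is one more tool, called after "Call:" as a command line: name --pt "numbers of a row" for each row, then --argument value for the rest. drive_tool: Moves the arm, as the interface text tells. Its arguments: {"type":"object","properties":{"rows":{"type":"array","items":{"type":"array","items":{"type":"number"}}},"squeeze":{"type":"number"}},"required":["rows"]}

```bash
mkdir -p pics; cat > h.py <<'E'
import numpy as np, cv2
from rig import arm, imaging
def shot(n, save=None):
    d=imaging.get_image(n); d['R']=cv2.Rodrigues(np.array(d['rvec'],float))[0]; d['t']=np.array(d['tvec'],float).ravel()
    d['f']=d['image'].shape[0]/2/np.tan(np.radians(d['vfov'])/2)
    if save: cv2.imwrite('pics/'+save+'.png',d['image'])
    return d
def ray(d,u,v):
    r=d['R'].T@np.array([(u-d['cx'])/d['f'],(v-d['cy'])/d['f'],1]); return -d['R'].T@d['t'], r/np.linalg.norm(r)
def onz(d,u,v,z):
    c,r=ray(d,u,v); return c+r*(z-c[2])/r[2]
def proj(d,P):
    p=(d['R']@np.atleast_2d(P).T).T+d['t']; return p[:,:2]/p[:,2:]*d['f']+[d['cx'],d['cy']]
def tri(rays):
    A=0;b=0
    for c,r in rays:
        M=np.eye(3)-np.outer(r,r); A=A+M; b=b+M@c
    return np.linalg.solve(A,b)
E
python3 - <<'E'
from h import *
np.set_printoptions(precision=3,suppress=True)
for n in ('top','side'):
    d=shot(n,n+'0'); print(n,d['f'],d['cx'],d['cy'],-d['R'].T@d['t'],d['R'][2])
s=arm.sense(); print(s,arm.pinch_z)
E
```

```text
top 413.14834314190483 329.15975875424544 203.2362993553512 [ 0.372 -0.01   1.134] [ 0.171  0.023 -0.985]
side 423.6005223850305 319.75749763296244 203.7838407428674 [ 0.173 -0.929  0.711] [ 0.321  0.783 -0.533]
{'t': 0.1, 'joint_pos': array([68.583, 18.347, 89.7  , -0.001, 72.043, -1.145]), 'qd': array([-0.023, -0.064, -0.179, -0.01 ,  0.022,  0.085]), 'effort': array([  0.   , -41.64 , -23.471,   0.   ,   0.005,   0.   ]), 'tool_pos': array([0.199, 0.539, 0.231]), 'tool_rot': array([[-0.938,  0.346, -0.001],
       [ 0.346,  0.938, -0.001],
       [ 0.   , -0.002, -1.   ]]), 'ft_force': array([-0.208,  0.221, -0.642]), 'ft_torque': array([-0.034, -0.046,  0.021]), 'grasp_force': 0.0, 'opening': 0.08547546390930631} 0.0187
```

View pics/top0.png

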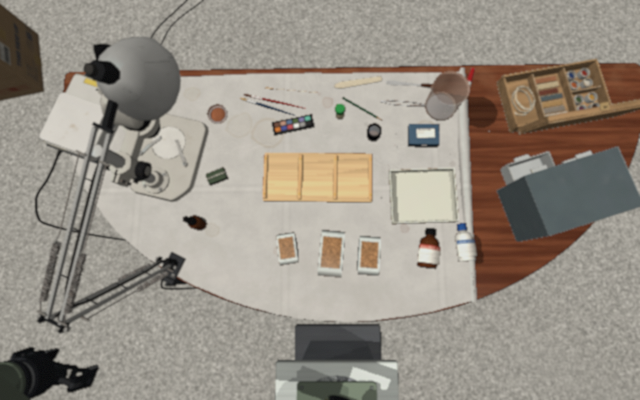

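View pics/side0.png

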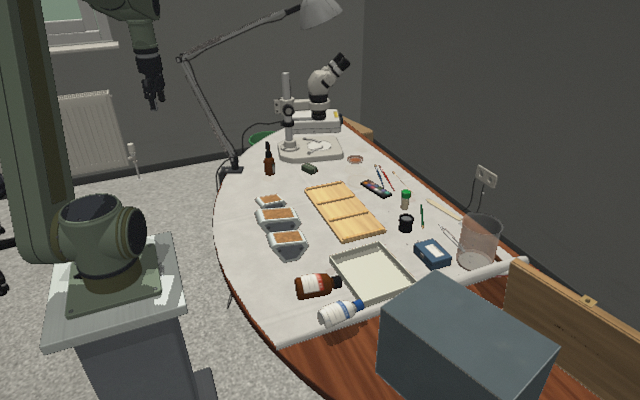

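```bash
python3 - <<'E'
from h import *
im=cv2.imread('pics/top0.png'); c=cv2.resize(im[145:275,255:485],None,fx=3.47,fy=3.47,interpolation=cv2.INTER_CUBIC); cv2.imwrite('pics/c0.png',c)
hsv=cv2.cvtColor(im,cv2.COLOR_BGR2HSV)
for u,v in [(287,248),(331,253),(369,255),(300,180),(428,248),(424,195)]: print(hsv[v,u])
m=cv2.inRange(hsv,(5,90,60),(20,255,230)); m[:225]=0
n,l,st,ce=cv2.connectedComponentsWithStats(m)
for i in range(1,n):
    if st[i,4]>60: print(st[i],ce[i],cv2.minAreaRect(np.argwhere(l==i)[:,::-1].astype(np.float32)))
E
```

```text
[ 15 108 156]
[ 14 116 154]
[ 14 124 156]
[ 17 113 200]
[  8  69 218]
[ 27  27 215]
[ 473  225  118   74 4312] [513.48353432 254.87894249] ((531.5, 261.5), (73.0, 117.0), 90.0)
[419 235  21  15 178] [429.16292135 242.25842697] ((429.9614562988281, 241.55203247070312), (20.043241500854492, 12.570470809936523), 10.007980346679688)
[322 237  19  30 497] [330.94768612 251.63179074] ((331.0202941894531, 251.71572875976562), (17.241785049438477, 28.926301956176758), 4.085616588592529)
[279 238  15  20 247] [286.15789474 247.47773279] ((286.199951171875, 247.3999786376953), (18.950462341308594, 13.01076602935791), 81.8698959350586)
[361 242  17  26 381] [368.9160105  254.33333333] ((368.9206848144531, 254.3482666015625), (15.50261402130127, 24.545804977416992), 3.3664605617523193)
```

View pics/c0.png

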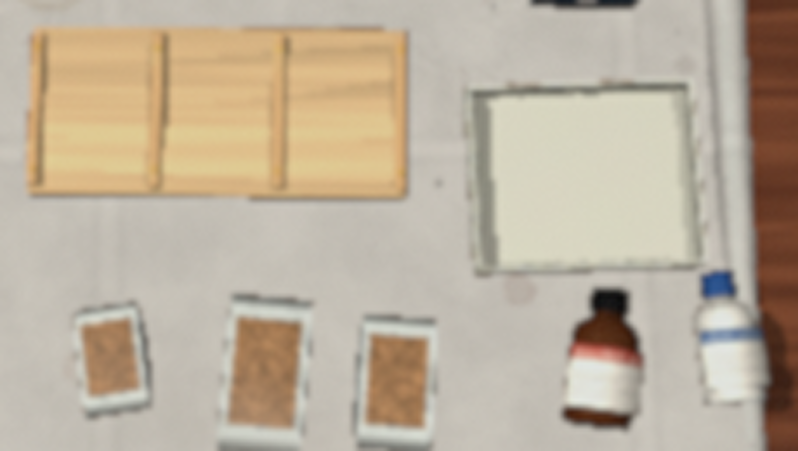

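```bash
cat > meas.py <<'E'
from h import *
B={'tall':dict(h=40,com=(14,40),g=(14,75),mid=(-13,55.5),w=62),'mid':dict(h=34,com=(12,34),g=(12,64),mid=(-11,47.5),w=56),'short':dict(h=28,com=(10,28),g=(10,52),mid=(-9,38.5),w=50)}
def lean(p,h,a=62):
    a=np.radians(a); x,z=p[0]-h,p[1]; return np.array([x*np.cos(a)+z*np.sin(a), -x*np.sin(a)+z*np.cos(a)])/1000
def corks(d,vmin=225,vmax=300,umin=240,umax=400):
    hsv=cv2.cvtColor(d['image'],cv2.COLOR_BGR2HSV); m=cv2.inRange(hsv,(5,90,60),(20,255,230)); m[:vmin]=0; m[vmax:]=0; m[:,:umin]=0; m[:,umax:]=0
    n,l,st,ce=cv2.connectedComponentsWithStats(m); out=[]
    for i in range(1,n):
        if st[i,4]>120:
            out.append((st[i,4],ce[i],cv2.boxPoints(cv2.minAreaRect(np.argwhere(l==i)[:,::-1].astype(np.float32)))))
    return out
def leaning(d,name,c,box):
    b=B[name]; zc=lean(b['mid'],b['h']); P=onz(d,*c,zc[1])
    q=np.array([onz(d,*p,zc[1]) for p in box]); e=[q[1]-q[0],q[2]-q[1]]; e=max(e,key=np.linalg.norm); e=e*np.sign(e[0])
    yaw=np.arctan2(e[1],e[0]); X=np.array([np.cos(yaw),np.sin(yaw)])
    heel=P[:2]-X*zc[0]; G=lean(b['g'],b['h']); return heel,np.degrees(yaw),np.r_[heel+X*G[0],G[1]]
E
python3 - <<'E'
from meas import *
np.set_printoptions(precision=4,suppress=True)
d=shot('top'); cs=sorted(corks(d),key=lambda c:c[1][0])
for n,c in zip(('short','tall','mid'),cs): print(n,c[0],*leaning(d,n,c[1],c[2]))
hsv=cv2.cvtColor(d['image'],cv2.COLOR_BGR2HSV)
bc=[(33,30),(407,30),(405,198),(30,193)]; bc=[(u/3.47+255-.35,v/3.47+145-.35) for u,v in bc]
P=np.array([onz(d,u,v,.015) for u,v in bc]);print('board',P,P.mean(0))
m=cv2.inRange(hsv,(8,70,120),(25,200,255)); m[:140]=0;m[212:]=0;m[:,:250]=0;m[:,380:]=0
r=cv2.minAreaRect(np.argwhere(m>0)[:,::-1].astype(np.float32)); P=np.array([onz(d,*p,.015) for p in cv2.boxPoints(r)]);print('board2',P,P.mean(0))
m=cv2.inRange(hsv,(22,15,190),(45,60,255)); m[:155]=0;m[232:]=0;m[:,:385]=0;m[:,462:]=0
n,l,st,ce=cv2.connectedComponentsWithStats(m);i=1+st[1:,4].argmax();r=cv2.minAreaRect(np.argwhere(l==i)[:,::-1].astype(np.float32)); P=np.array([onz(d,*p,.012) for p in cv2.boxPoints(r)]);print('tray',st[i],P,P.mean(0))
tc=[(470,88),(690,82),(702,266),(476,272)];P=np.array([onz(d,u/3.47+254.65,v/3.47+144.65,.022) for u,v in tc]);print('tray2',P,P.mean(0))
for nm,pts in dict(brown=[(610,293),(606,318),(564,418),(634,424)],white=[(718,273),(720,295),(706,400),(768,398)]).items():
    print(nm,np.array([onz(d,u/3.47+254.65,v/3.47+144.65,.025) for u,v in pts]))
E
```

```text
short 247 [0.4274 0.1251] 8.841173988203254 [0.4644 0.1309 0.0403]
tall 497 [0.4072 0.0116] -4.130145225724026 [0.461  0.0078 0.0582]
mid 381 [ 0.4038 -0.0859] -4.767146054470307 [ 0.4498 -0.0897  0.0495]
board [[ 0.7111  0.1983  0.015 ]
 [ 0.708  -0.1049  0.015 ]
 [ 0.5702 -0.1005  0.015 ]
 [ 0.5765  0.1975  0.015 ]] [0.6414 0.0476 0.015 ]
board2 [[ 0.712   0.2016  0.015 ]
 [ 0.7088 -0.1023  0.015 ]
 [ 0.5722 -0.0995  0.015 ]
 [ 0.5744  0.1982  0.015 ]] [0.6419 0.0495 0.015 ]
tray [ 396  172   58   50 2611] [[ 0.651  -0.1705  0.012 ]
 [ 0.6567 -0.3226  0.012 ]
 [ 0.5193 -0.3214  0.012 ]
 [ 0.5134 -0.1724  0.012 ]] [ 0.5851 -0.2467  0.012 ]
tray2 [[ 0.6575 -0.1534  0.022 ]
 [ 0.6608 -0.3275  0.022 ]
 [ 0.5137 -0.3287  0.022 ]
 [ 0.5101 -0.1538  0.022 ]] [ 0.5855 -0.2408  0.022 ]
brown [[ 0.4928 -0.2561  0.025 ]
 [ 0.4735 -0.2522  0.025 ]
 [ 0.3974 -0.217   0.025 ]
 [ 0.3927 -0.2698  0.025 ]]
white [[ 0.5078 -0.3398  0.025 ]
 [ 0.4908 -0.3404  0.025 ]
 [ 0.4106 -0.3252  0.025 ]
 [ 0.4119 -0.3721  0.025 ]]
```

Call:
drive_tool --pt "0.87 0 0 0 -5.4" --pt "0.87 0 0 0 -5.4" --pt "0.87 0 0 0 -5.3" --pt "0.87 -20 -34 0 0" --pt "0.87 -20 -34 0 0" --pt "0.87 -20 -34 0 0" --pt "0.87 -20 -34 0 0" --pt "0.87 -20 -34 0 0" --squeeze 20

```text
t: 0.82
tool_pos: [0.2868, 0.3608, 0.231]
tool_rot: [[-0.997, 0.072, -0.0], [0.072, 0.997, -0.0], [0.0, -0.0, -1.0]]
ft_force: [2.1, 1.0, 1.5]
opening: 0.0741
grasp_force: 0.0
```

Call:
drive_tool --pt "0.87 -20 -34 0 0" --pt "0.87 -20 -34 0 0" --pt "0.87 -20 -34 0 0" --pt "0.87 -20 -34 0 0" --pt "0.87 -20 -34 0 0" --pt "0.87 -20 -34 0 0" --pt "0.87 -20 -34 0 0" --pt "0.87 -20 -34 0 0"

```text
t: 1.48
tool_pos: [0.4266, 0.0777, 0.2313]
tool_rot: [[-0.997, 0.073, 0.0], [0.073, 0.997, 0.0], [-0.0, 0.0, -1.0]]
ft_force: [1.1, 1.8, 1.2]
opening: 0.0741
grasp_force: 0.0
```

Call:
drive_tool --pt "0.87 -20 -34 0 0" --pt "0.87 -20 -34 0 0" --pt "0.87 0 0 30 0" --pt "0.87 0 0 30 0" --pt "0.87 0 0 30 0" --pt "0.87 0 0 20 0" --pt "0.87 0 0 0 0" --pt "0.87 0 0 0 0"

```text
t: 2.15
tool_pos: [0.4608, 0.0089, 0.1208]
tool_rot: [[-0.997, 0.073, -0.002], [0.073, 0.997, 0.0], [0.002, -0.0, -1.0]]
ft_force: [0.9, -0.3, 1.1]
opening: 0.0745
grasp_force: 0.0
```

Call:
drive_tool --pt "0.87 0 0 20 0" --pt "0.87 0 0 20 0" --pt "0.87 0 0 20 0" --pt "0.87 0 0 20 0" --pt "0.87 0 0 6 0" --pt "0.87 0 0 0 0" --pt "0.87 0 0 0 0" --pt "0.87 0 0 0 0"

```text
t: 2.82
tool_pos: [0.4628, 0.009, 0.0369]
tool_rot: [[-0.997, 0.073, 0.003], [0.073, 0.997, 0.0], [-0.003, 0.0, -1.0]]
ft_force: [-0.5, -0.5, 0.6]
opening: 0.0742
grasp_force: 0.0
```

Call:
drive_tool --pt "0.6 0 0 0 0" --pt "0.6 0 0 0 0" --pt "0.6 0 0 0 0" --pt "0.6 0 0 0 0" --pt "0.6 0 0 0 0" --pt "0.6 0 0 0 0" --pt "0.6 0 0 0 0" --pt "0.6 0 0 0 0" --squeeze 20

```text
t: 3.48
tool_pos: [0.4626, 0.0089, 0.0367]
tool_rot: [[-0.997, 0.073, 0.003], [0.073, 0.997, -0.0], [-0.003, 0.0, -1.0]]
ft_force: [-0.6, -0.3, 7.1]
opening: 0.0618
grasp_force: 22.7
```

```bash
python3 - <<'E'
from h import *
d=shot('wrist','w1'); e=shot('side')['image'][150:300,210:400]
cv2.imwrite('pics/m1.png',np.hstack([cv2.resize(d['image'],(400,250)),cv2.resize(e,(316,250),interpolation=cv2.INTER_CUBIC)]))
E
```

```text
(no output)
```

View pics/m1.png

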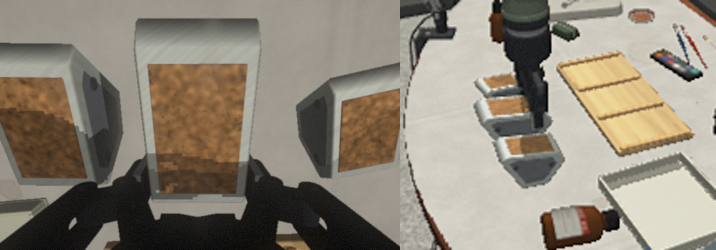

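Call:
drive_tool --pt "0.6 4 0 -3.5 0" --pt "0.6 4.3 0 -3.3 0" --pt "0.6 4.5 0 -3 0" --pt "0.6 4.6 0 -2.6 0" --pt "0.6 4.9 0 -2.3 0" --pt "0.6 5 0 -2 0" --pt "0.6 5.1 0 -1.6 0" --pt "0.6 5.2 0 -1.4 0"

```text
t: 4.25
tool_pos: [0.4232, 0.0117, 0.0552]
tool_rot: [[-0.997, 0.073, -0.0], [0.073, 0.997, 0.0], [0.0, 0.0, -1.0]]
ft_force: [0.2, 0.4, -3.7]
opening: 0.0617
grasp_force: 23.7
```

Call:
drive_tool --pt "0.6 5.3 0 -1 0" --pt "0.6 5.3 0 -0.5 0" --pt "0.6 5.3 0 -0.2 0" --pt "0.6 5.4 0 0.1 0" --pt "0.6 5.3 0 0.5 0" --pt "0.6 5.3 0 0.9 0" --pt "0.6 5.2 0 1.3 0" --pt "0.6 5 0 1.5 0"

```text
t: 4.92
tool_pos: [0.3813, 0.0148, 0.0523]
tool_rot: [[-0.997, 0.073, 0.0], [0.073, 0.997, 0.0], [-0.0, 0.0, -1.0]]
ft_force: [-0.1, 1.1, -5.0]
opening: 0.0618
grasp_force: 23.7
```

```bash
python3 - <<'E'
from h import *
d=shot('wrist'); e=shot('side')['image'][150:300,210:400]
cv2.imwrite('pics/m2.png',np.hstack([cv2.resize(d['image'],(400,250)),cv2.resize(e,(316,250),interpolation=cv2.INTER_CUBIC)]))
E
```

```text
(no output)
```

View pics/m2.png

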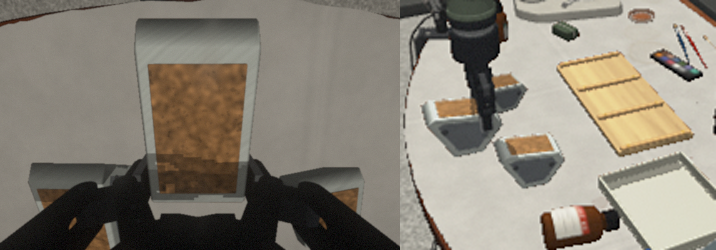

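Call:
drive_tool --pt "0.6 -15 0 0 0" --pt "0.6 -20 0 0 0" --pt "0.6 -20 0 0 0" --pt "0.6 -14 0 0 0" --pt "0.6 0 0 8 0" --pt "0.6 0 0 6 0" --pt "0.6 0 0 2 0" --pt "0.6 0 0 0 0"

```text
t: 5.68
tool_pos: [0.4503, 0.0097, 0.0366]
tool_rot: [[-0.997, 0.072, 0.0], [0.072, 0.997, -0.0], [-0.0, -0.0, -1.0]]
ft_force: [0.9, -0.4, 0.8]
opening: 0.0616
grasp_force: 24.5
```

Call:
drive_tool --pt "0.87 0 0 0 0" --pt "0.87 0 0 0 0" --pt "0.87 0 0 0 0" --pt "0.87 0 0 0 0" --pt "0.87 0 0 -15 0" --pt "0.87 0 0 -25 0" --pt "0.87 0 0 -20 0" --pt "0 0 0 -10 0"

```text
t: 6.35
tool_pos: [0.4516, 0.0097, 0.1084]
tool_rot: [[-0.997, 0.073, 0.003], [0.073, 0.997, 0.0], [-0.003, 0.0, -1.0]]
ft_force: [0.6, -0.5, 0.1]
opening: 0.0636
grasp_force: 0.0
```

Call:
drive_tool --pt "0 20 0 0 0" --pt "0 30 0 0 0" --pt "0 30 0 0 0" --pt "0 1 0 0 0" --pt "0 0 0 0 0" --pt "0 0 0 0 0" --pt "0 0 0 0 0" --pt "0 0 0 0 0"

```text
t: 7.02
tool_pos: [0.3711, 0.0156, 0.1065]
tool_rot: [[-0.997, 0.073, 0.001], [0.073, 0.997, 0.0], [-0.001, 0.0, -1.0]]
ft_force: [-0.2, 0.3, 0.1]
opening: -0.0001
grasp_force: 0.0
```

```bash
python3 - <<'E'
from h import *
d=shot('wrist'); e=shot('side')['image'][150:300,210:400]
cv2.imwrite('pics/m3.png',np.hstack([cv2.resize(d['image'],(400,250)),cv2.resize(e,(316,250),interpolation=cv2.INTER_CUBIC)]))
E
```

```text
(no output)
```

View pics/m3.png

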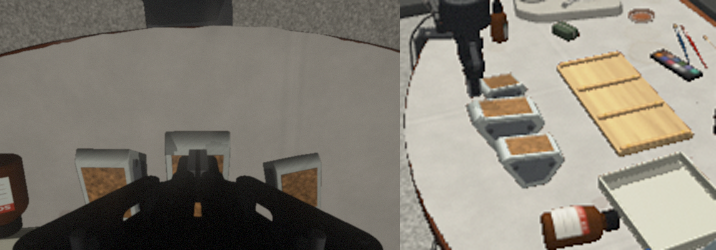

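Call:
drive_tool --pt "0 3 0 10 0" --pt "0 0 0 12 0" --pt "0 0 0 8 0" --pt "0 3.6 0 1.3 0" --pt "0 3.6 0 1.4 0" --pt "0 3.8 0 1.8 0" --pt "0 3.8 0 2 0" --pt "0 3.7 0 2.2 0"

```text
t: 7.78
tool_pos: [0.3456, 0.0173, 0.0681]
tool_rot: [[-0.997, 0.073, -0.006], [0.073, 0.997, 0.0], [0.006, -0.0, -1.0]]
ft_force: [-9.6, 0.7, 16.2]
opening: -0.0
grasp_force: 8.8
```

Call:
drive_tool --pt "0 3.7 0 2.3 0" --pt "0 3.5 0 2.5 0" --pt "0 3.4 0 2.6 0" --pt "0 3.2 0 2.8 0" --pt "0 3 0 3 0" --pt "0 2.8 0 3.2 0" --pt "0 2.8 0 3.3 0" --pt "0 0 0 0 0"

```text
t: 8.45
tool_pos: [0.3258, 0.0188, 0.0474]
tool_rot: [[-0.997, 0.073, -0.0], [0.073, 0.997, 0.0], [0.0, 0.0, -1.0]]
ft_force: [-0.4, -0.8, -0.8]
opening: 0.0001
grasp_force: 0.0
```

```bash
python3 - <<'E'
from h import *
d=shot('wrist'); e=shot('side')['image'][150:300,210:400]
cv2.imwrite('pics/m4.png',np.hstack([cv2.resize(d['image'],(400,250)),cv2.resize(e,(316,250),interpolation=cv2.INTER_CUBIC)]))
E
```

```text
(no output)
```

View pics/m4.png

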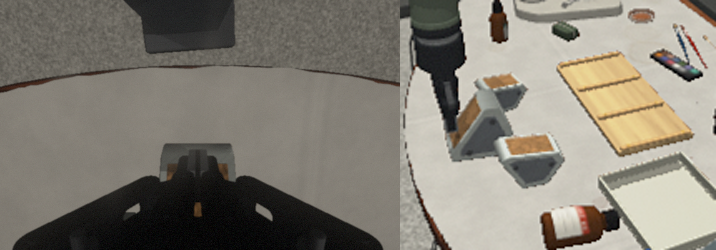

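Call:
drive_tool --pt "0 0 0 -21 0" --pt "0 0 0 -21 0" --pt "0 0 0 -21 0" --pt "0 -15.6 -24.7 0 0" --pt "0 -15.6 -24.7 0 0" --pt "0 -15.6 -24.7 0 0" --pt "0 -15.6 -24.7 0 0" --pt "0 0 0 0 0"

```text
t: 9.22
tool_pos: [0.3861, -0.0882, 0.112]
tool_rot: [[-0.997, 0.076, 0.007], [0.076, 0.997, -0.003], [-0.008, -0.002, -1.0]]
ft_force: [0.3, 0.1, -0.5]
opening: -0.0005
grasp_force: 0.0
```

```bash
python3 - <<'E'
from meas import *
np.set_printoptions(precision=4,suppress=True)
d=shot('top'); print(arm.sense()['tool_pos'])
for c in sorted(corks(d,umin=270),key=lambda c:c[1][0]): print(c[0],c[1],c[2].tolist())
cv2.imwrite('pics/m5.png',cv2.resize(d['image'][200:300,255:415],None,fx=5,fy=5,interpolation=cv2.INTER_CUBIC))
E
```

```text
[ 0.3839 -0.0864  0.1115]
245 [286.1918 247.4939] [[278.7231140136719, 238.7846221923828], [291.5231018066406, 237.1846160888672], [293.8923034667969, 256.13848876953125], [281.0923156738281, 257.73846435546875]]
```

View pics/m5.png

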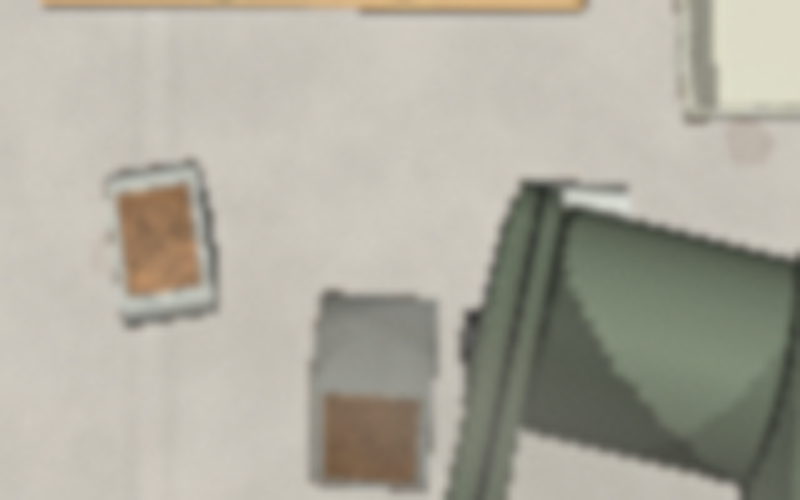

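Call:
drive_tool --pt "0 3 0 18 0" --pt "0 0 0 18 0" --pt "0 0 0 10 0" --pt "0 3.1 0 1.1 0" --pt "0 3.1 0 1.2 0" --pt "0 3.2 0 1.5 0" --pt "0 3.2 0 1.7 0" --pt "0 3.2 0 1.9 0"

```text
t: 9.93
tool_pos: [0.3603, -0.0819, 0.0582]
tool_rot: [[-0.997, 0.072, -0.003], [0.072, 0.997, 0.001], [0.003, 0.0, -1.0]]
ft_force: [-6.3, 0.7, 11.8]
opening: -0.0001
grasp_force: 6.2
```

Call:
drive_tool --pt "0 3.2 0 2 0" --pt "0 3 0 2.1 0" --pt "0 2.9 0 2.2 0" --pt "0 2.7 0 2.4 0" --pt "0 2.6 0 2.6 0" --pt "0 2.4 0 2.7 0" --pt "0 2.4 0 2.8 0" --pt "0 0 0 0 0"

```text
t: 10.6
tool_pos: [0.3431, -0.0813, 0.0403]
tool_rot: [[-0.997, 0.073, 0.0], [0.073, 0.997, 0.0], [-0.0, 0.0, -1.0]]
ft_force: [-0.5, -0.1, 0.1]
opening: -0.0002
grasp_force: 0.0
```

Call:
drive_tool --pt "0 0 0 -25 0" --pt "0 0 0 -30 0" --pt "0 0 0 -30 0" --pt "0 0 35 0 0" --pt "0 0 35 0 0" --pt "0 0 35 0 0" --pt "0 0 35 0 0" --pt "0 0 0 0 0"

```text
t: 11.27
tool_pos: [0.3555, 0.063, 0.1265]
tool_rot: [[-0.998, 0.067, 0.005], [0.067, 0.998, 0.003], [-0.004, 0.003, -1.0]]
ft_force: [-0.1, -1.2, 0.4]
opening: -0.0
grasp_force: 0.0
```

```bash
python3 - <<'E'
from meas import *
np.set_printoptions(precision=4,suppress=True)
d=shot('top'); e=shot('side')['image'][150:300,210:400]
hsv=cv2.cvtColor(d['image'],cv2.COLOR_BGR2HSV); m=cv2.inRange(hsv,(5,80,40),(20,255,230)); m[:215]=0;m[310:]=0;m[:,:240]=0; m[:,400:]=0
n,l,st,ce=cv2.connectedComponentsWithStats(m)
for i in range(1,n):
    if st[i,4]>60: print(st[i],ce[i],cv2.minAreaRect(np.argwhere(l==i)[:,::-1].astype(np.float32)))
cv2.imwrite('pics/m6.png',np.hstack([cv2.resize(d['image'][215:305,255:415],None,fx=2.78,fy=2.78,interpolation=cv2.INTER_CUBIC),cv2.resize(e,(316,250),interpolation=cv2.INTER_CUBIC)]))
E
```

```text
[279 237  15  21 261] [286.2107 247.3755] ((286.1692810058594, 247.35386657714844), (19.597488403320312, 13.395750999450684), 82.87498474121094)
[361 274  15   9  86] [369.0349 277.5581] ((367.862060546875, 278.1551513671875), (14.36686897277832, 7.474093914031982), 4.763641834259033)
```

View pics/m6.png

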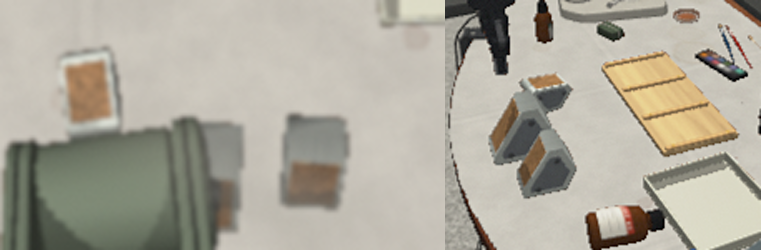

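Call:
drive_tool --pt "0 0 0 0 -6.5" --pt "0 0 0 0 -6.5" --pt "0 -20 18 0 0" --pt "0 -20 17 0 0" --pt "0 -22 17 0 0" --pt "0 0 0 0 0" --pt "0 0 0 0 0" --pt "0 0 0 0 0"

```text
t: 12.03
tool_pos: [0.4063, 0.1178, 0.1254]
tool_rot: [[-0.988, -0.152, -0.001], [-0.152, 0.988, -0.001], [0.001, -0.0, -1.0]]
ft_force: [0.2, -0.3, -0.3]
opening: 0.0
grasp_force: 0.0
```

Call:
drive_tool --pt "0 1 4 26 0" --pt "0 0 0 26 0" --pt "0 0 0 20.5 0" --pt "0 2.6 0 0.9 0" --pt "0 2.6 0 1 0" --pt "0 2.7 0 1.3 0" --pt "0 2.7 0 1.4 0" --pt "0 2.6 0 1.6 0"

```text
t: 12.7
tool_pos: [0.3908, 0.1196, 0.0473]
tool_rot: [[-0.988, -0.152, -0.001], [-0.152, 0.988, -0.001], [0.001, -0.0, -1.0]]
ft_force: [-2.4, -1.7, 6.2]
opening: 0.0005
grasp_force: 3.0
```

Call:
drive_tool --pt "0 2.6 0 1.6 0" --pt "0 2.5 0 1.8 0" --pt "0 2.4 0 1.8 0" --pt "0 2.2 0 2 0" --pt "0 2.1 0 2.1 0" --pt "0 2 0 2.2 0" --pt "0 2 0 2.3 0" --pt "0 0 0 0 0"

```text
t: 13.37
tool_pos: [0.3764, 0.1184, 0.0328]
tool_rot: [[-0.988, -0.154, 0.0], [-0.154, 0.988, 0.0], [-0.0, 0.0, -1.0]]
ft_force: [0.5, 0.7, -0.7]
opening: -0.0001
grasp_force: 0.0
```

Call:
drive_tool --pt "0.87 0 0 -30 0" --pt "0.87 0 0 -30 0" --pt "0.87 0 0 -40 0" --pt "0.87 0 40 0 5" --pt "0.87 0 40 0 5" --pt "0.87 0 40 0 3" --pt "0.87 0 40 0 0" --pt "0.87 0 40 0 0"

```text
t: 14.03
tool_pos: [0.3747, 0.3196, 0.1338]
tool_rot: [[-0.997, 0.071, 0.002], [0.071, 0.997, 0.002], [-0.002, 0.002, -1.0]]
ft_force: [2.2, -0.2, 0.9]
opening: 0.0745
grasp_force: 0.0
```

```bash
cat >> meas.py <<'E'
def upright(d,name,c,box):
    b=B[name]; P=onz(d,*c,b['mid'][1]/1000); q=np.array([onz(d,*p,b['mid'][1]/1000) for p in box]); e=[q[1]-q[0],q[2]-q[1]]; e=max(e,key=lambda v:abs(v[1])); e=e*np.sign(e[1])
    yaw=np.arctan2(-e[0],e[1]); X=np.array([np.cos(yaw),np.sin(yaw)]); O=P[:2]-X*b['mid'][0]/1000
    return O,np.degrees(yaw),O+X*b['g'][0]/1000
def corks2(d,y0=215,y1=310,u0=240,u1=400,amin=40):
    hsv=cv2.cvtColor(d['image'],cv2.COLOR_BGR2HSV); m=cv2.inRange(hsv,(5,80,40),(20,255,230)); m[:y0]=0;m[y1:]=0;m[:,:u0]=0; m[:,u1:]=0
    n,l,st,ce=cv2.connectedComponentsWithStats(m)
    return sorted([(st[i],ce[i],cv2.boxPoints(cv2.minAreaRect(np.argwhere(l==i)[:,::-1].astype(np.float32)))) for i in range(1,n) if st[i,4]>amin],key=lambda c:c[1][0])
E
python3 - <<'E'
from meas import *
np.set_printoptions(precision=4,suppress=True)
d=shot('top'); e=shot('side')['image'][150:300,210:400]
for n,c in zip(('short','tall','mid'),corks2(d)): print(n,c[0],c[1],*upright(d,n,c[1],c[2]))
cv2.imwrite('pics/m7.png',np.hstack([cv2.resize(d['image'][215:305,255:415],None,fx=2.78,fy=2.78,interpolation=cv2.INTER_CUBIC),cv2.resize(e,(316,250),interpolation=cv2.INTER_CUBIC)]))
E
```

```text
short [282 264  15  12 138] [288.8333 269.058 ] [0.3969 0.1231] 10.991553924659348 [0.4067 0.125 ]
```

View pics/m7.png

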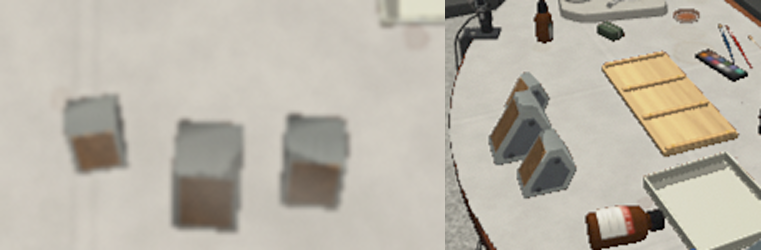

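```bash
python3 - <<'E'
from h import *
im=cv2.imread('pics/m7.png');hsv=cv2.cvtColor(im,cv2.COLOR_BGR2HSV)
for u,v in [(205,205),(315,187),(318,165),(95,150),(210,150),(150,100)]: print(hsv[v,u])
E
sed -i 's/m=cv2.inRange(hsv,(5,80,40),(20,255,230)); m\[:y0\]/m=cv2.inRange(hsv,(3,48,40),(18,255,230)); m[:y0]/' meas.py
python3 - <<'E'
from meas import *
np.set_printoptions(precision=4,suppress=True)
d=shot('top')
for n,c in zip(('short','tall','mid'),corks2(d)): print(n,c[0],c[1],*upright(d,n,c[1],c[2]))
E
```

```text
[ 14  67 103]
[ 15  59 113]
[ 14  56 105]
[ 14  98 115]
[ 30  12 146]
[ 20  19 204]
short [281 262  17  15 185] [289.0703 268.8   ] [0.3976 0.1224] 10.99309915105161 [0.4074 0.1243]
tall [320 279  18  18 296] [328.4155 287.5473] [0.3538 0.017 ] -0.16709400202910704 [0.3678 0.017 ]
mid [359 273  18  15 222] [367.455  279.9775] [ 0.3704 -0.0845] -4.897094778015888 [ 0.3823 -0.0855]
```

Call:
drive_tool --pt "0.87 0 -37.8 0 -2" --pt "0.87 0 -37.8 0 0" --pt "0.87 -1 -37.8 0 0" --pt "0.87 0 -37.8 0 0" --pt "0.87 -1 -37.8 0 0" --pt "0.87 -1 -37.8 0 0" --pt "0.87 0 -37.8 0 0" --pt "0.87 0 -37.8 0 0"

```text
t: 14.85
tool_pos: [0.3639, 0.0122, 0.1334]
tool_rot: [[-0.999, 0.037, 0.001], [0.037, 0.999, -0.0], [-0.001, -0.0, -1.0]]
ft_force: [0.2, 0.0, -0.5]
opening: 0.0744
grasp_force: 0.0
```

Call:
drive_tool --pt "0.87 0 0 0 0" --pt "0.87 0 0 0 0" --pt "0.87 0 0 10 0" --pt "0.87 0 0 0 0" --pt "0.87 0 0 0 0" --pt "0.87 0 0 0 0" --pt "0.87 0 0 0 0" --pt "0.87 0 0 0 0"

```text
t: 15.52
tool_pos: [0.365, 0.0152, 0.1235]
tool_rot: [[-0.999, 0.035, 0.001], [0.035, 0.999, 0.0], [-0.001, 0.0, -1.0]]
ft_force: [-0.8, 0.2, -0.6]
opening: 0.0742
grasp_force: 0.0
```

Call:
drive_tool --pt "0.87 -3 2 20 0" --pt "0.87 0 0 25 0" --pt "0.87 0 0 24 0" --pt "0.87 0 0 10 0" --pt "0.87 0 0 0 0" --pt "0.6 0 0 0 0" --pt "0.6 0 0 0 0" --pt "0.6 0 0 0 0" --squeeze 30

```text
t: 16.18
tool_pos: [0.3684, 0.0167, 0.0449]
tool_rot: [[-0.999, 0.036, 0.001], [0.036, 0.999, 0.0], [-0.001, 0.0, -1.0]]
ft_force: [0.1, 0.1, -4.5]
opening: 0.0616
grasp_force: 33.7
```

Call:
drive_tool --pt "0.6 0 0 0 0" --pt "0.6 0 0 0 0" --pt "0.6 0 0 0 0" --pt "0.6 0 0 0 0" --pt "0.6 0 0 0 0" --pt "0.6 0 0 0 0" --pt "0.6 0 0 -5 0" --pt "0.6 0 0 0 0" --squeeze 60

```text
t: 16.85
tool_pos: [0.3679, 0.0165, 0.0496]
tool_rot: [[-0.999, 0.036, 0.0], [0.036, 0.999, -0.0], [-0.0, -0.0, -1.0]]
ft_force: [0.8, 0.1, -3.5]
opening: 0.0616
grasp_force: 72.0
```

Call:
drive_tool --pt "0.6 0 0 -15 0" --pt "0.6 0 0 -15 0" --pt "0.6 0 0 -15 -2" --pt "0.6 -20 0 0 0" --pt "0.6 -30 0 0 0" --pt "0.6 -30 0 0 0" --pt "0.6 -30 5 0 0" --pt "0.6 -30 10 0 0"

```text
t: 17.52
tool_pos: [0.5086, 0.0308, 0.0937]
tool_rot: [[-1.0, 0.003, -0.001], [0.003, 1.0, -0.001], [0.001, -0.001, -1.0]]
ft_force: [0.1, -0.4, -3.5]
opening: 0.0613
grasp_force: 71.9
```

Call:
drive_tool --pt "0.6 -30 20 0 0" --pt "0.6 -30 25 0 0" --pt "0.6 -30 25 0 0" --pt "0.6 -30 25 0 0" --pt "0.6 -19 15 0 0" --pt "0.6 -10 5 0 0" --pt "0.6 0 0 0 0" --pt "0.6 0 0 0 0"

```text
t: 18.18
tool_pos: [0.6562, 0.1461, 0.0926]
tool_rot: [[-1.0, 0.001, -0.003], [0.001, 1.0, -0.001], [0.003, -0.001, -1.0]]
ft_force: [0.4, 0.1, -4.4]
opening: 0.0613
grasp_force: 71.7
```

```bash
python3 - <<'E'
from h import *
d=shot('side','s8'); s=arm.sense(); print(s['tool_pos'],s['joint_pos'])
t=shot('top')
cv2.imwrite('pics/m8.png',np.hstack([cv2.resize(d['image'][110:260,260:430],(340,300),interpolation=cv2.INTER_CUBIC),cv2.resize(t['image'][140:300,240:480],(450,300),interpolation=cv2.INTER_CUBIC)]))
E
```

```text
[0.65565808 0.14563784 0.09295221] [ 1.15482043e+01  3.28895339e+01  8.64018361e+01 -1.40176144e-02
  6.09198565e+01 -7.83581718e+01]
```

View pics/m8.png

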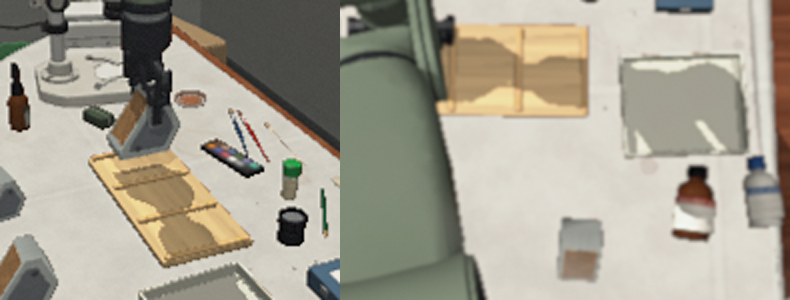

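Call:
drive_tool --pt "0.6 -1 1 12 0" --pt "0.6 0 0 12 0" --pt "0.6 0 0 8 0" --pt "0.6 0 0 3 0" --pt "0.6 0 0 1.5 0" --pt "0.6 0 0 0 0" --pt "0.6 0 0 0 0" --pt "0.6 0 0 0 0"

```text
t: 18.95
tool_pos: [0.6585, 0.1472, 0.0581]
tool_rot: [[-1.0, 0.002, 0.001], [0.002, 1.0, 0.0], [-0.001, 0.0, -1.0]]
ft_force: [-0.3, 0.5, -4.4]
opening: 0.0613
grasp_force: 72.0
```

Call:
drive_tool --pt "0.7 0 0 0 0" --pt "0.75 0 0 0 0" --pt "0.83 0 0 0 0" --pt "0.83 0 0 0 0" --pt "0.83 0 0 -5 0" --pt "0.83 0 0 -20 0" --pt "0.83 0 0 -30 0" --pt "0.83 0 0 -25 0" --squeeze 30

```text
t: 19.62
tool_pos: [0.6583, 0.1472, 0.1396]
tool_rot: [[-1.0, 0.002, 0.001], [0.002, 1.0, 0.0], [-0.001, 0.0, -1.0]]
ft_force: [0.1, 0.1, 0.5]
opening: 0.0708
grasp_force: 0.0
```

Call:
drive_tool --pt "0.83 20 -25 0 0" --pt "0.83 30 -25 0 0" --pt "0.83 30 -25 0 0" --pt "0.83 30 -25 0 0" --pt "0.83 30 -25 0 0" --pt "0.83 30 -25 0 0" --pt "0.83 30 -25 0 0" --pt "0.83 30 -25 0 0"

```text
t: 20.28
tool_pos: [0.4266, -0.0534, 0.1386]
tool_rot: [[-1.0, 0.001, 0.002], [0.001, 1.0, -0.0], [-0.002, -0.0, -1.0]]
ft_force: [0.9, -1.4, 0.1]
opening: 0.0707
grasp_force: 0.0
```

```bash
python3 - <<'E'
from meas import *
np.set_printoptions(precision=4,suppress=True)
B['tall2']=dict(B['tall'],mid=(-13,67.5))
d=shot('top'); print(arm.sense()['tool_pos'])
for c in corks2(d): 
    for n in ('short','mid'): print(n,c[0],c[1],*upright(d,n,c[1],c[2]))
E
```

```text
[ 0.4196 -0.0559  0.1379]
short [281 262  17  14 183] [289.1421 268.7104] [0.3979 0.1218] 7.831665878965295 [0.4078 0.1231]
mid [281 262  17  14 183] [289.1421 268.7104] [0.3998 0.121 ] 7.831665878965301 [0.4116 0.1226]
short [358 273  19  16 246] [367.1748 280.378 ] [ 0.3673 -0.0842] -4.897108186866948 [ 0.3772 -0.085 ]
mid [358 273  19  16 246] [367.1748 280.378 ] [ 0.3694 -0.0838] -4.8971081868669915 [ 0.3813 -0.0848]
```

Call:
drive_tool --pt "0.8 0 0 0 5" --pt "0.8 17 -17 0 0" --pt "0.8 17 -17 10 0" --pt "0.8 0 0 10 0" --pt "0.8 0 0 10 0" --pt "0.8 0 0 0 0" --pt "0.8 0 0 0 0" --pt "0.8 0 0 0 0"

```text
t: 21.0
tool_pos: [0.3917, -0.0834, 0.1086]
tool_rot: [[-0.996, 0.088, 0.002], [0.088, 0.996, -0.0], [-0.002, -0.0, -1.0]]
ft_force: [-0.5, -0.4, 0.5]
opening: 0.0682
grasp_force: 0.0
```

Call:
drive_tool --pt "0.8 10.5 -2.5 15 0" --pt "0.8 0 0 25 0" --pt "0.8 0 0 22 0" --pt "0.8 0 0 10 0" --pt "0.8 0 0 0 0" --pt "0.5 0 0 0 0" --pt "0.5 0 0 0 0" --pt "0.5 0 0 0 0" --squeeze 30

```text
t: 21.67
tool_pos: [0.3809, -0.085, 0.0366]
tool_rot: [[-0.996, 0.088, 0.002], [0.088, 0.996, -0.0], [-0.002, -0.0, -1.0]]
ft_force: [-0.5, 0.3, -3.6]
opening: 0.0563
grasp_force: 33.1
```

Call:
drive_tool --pt "0.5 0 0 0 0" --pt "0.5 0 0 0 0" --pt "0.5 0 0 0 0" --pt "0.5 0 0 0 0" --pt "0.5 0 0 0 0" --pt "0.5 0 0 0 0" --pt "0.5 0 0 -5 0" --pt "0.5 0 0 0 0" --squeeze 60

```text
t: 22.33
tool_pos: [0.3802, -0.0849, 0.0412]
tool_rot: [[-0.996, 0.089, 0.0], [0.089, 0.996, -0.0], [-0.0, -0.0, -1.0]]
ft_force: [-0.6, -0.2, -2.9]
opening: 0.0553
grasp_force: 70.5
```

Call:
drive_tool --pt "0.5 0 0 -15 0" --pt "0.5 0 0 -15 0" --pt "0.5 0 0 -15 -5" --pt "0.5 -20 5 0 0" --pt "0.5 -30 15 0 0" --pt "0.5 -30 15 0 0" --pt "0.5 -30 15 0 0" --pt "0.5 -30 15 0 0"

```text
t: 23.0
tool_pos: [0.5209, -0.0193, 0.0853]
tool_rot: [[-1.0, 0.002, -0.001], [0.002, 1.0, 0.0], [0.001, -0.0, -1.0]]
ft_force: [0.8, -0.8, -3.6]
opening: 0.0554
grasp_force: 70.7
```

Call:
drive_tool --pt "0.5 -30 15 0 0" --pt "0.5 -30 15 0 0" --pt "0.5 -30 15 0 0" --pt "0.5 -28 15 0 0" --pt "0.5 -15 8 0 0" --pt "0.5 0 0 0 0" --pt "0.5 0 0 0 0" --pt "0.5 0 0 0 0"

```text
t: 23.67
tool_pos: [0.6519, 0.0473, 0.0847]
tool_rot: [[-1.0, 0.002, -0.003], [0.002, 1.0, -0.0], [0.003, -0.0, -1.0]]
ft_force: [-0.1, 0.0, -3.7]
opening: 0.0551
grasp_force: 70.6
```

Call:
drive_tool --pt "0.5 -1 1 12 0" --pt "0.5 0 0 12 0" --pt "0.5 0 0 8 0" --pt "0.5 0 0 3 0" --pt "0.5 0 0 1.5 0" --pt "0.5 0 0 0 0" --pt "0.5 0 0 0 0" --pt "0.5 0 0 0 0"

```text
t: 24.33
tool_pos: [0.6548, 0.0487, 0.0494]
tool_rot: [[-1.0, 0.002, 0.001], [0.002, 1.0, 0.0], [-0.001, 0.0, -1.0]]
ft_force: [-0.9, 0.7, -3.4]
opening: 0.0554
grasp_force: 70.7
```

Call:
drive_tool --pt "0.65 0 0 0 0" --pt "0.7 0 0 0 0" --pt "0.77 0 0 0 0" --pt "0.77 0 0 0 0" --pt "0.77 0 0 -5 0" --pt "0.77 0 0 -20 0" --pt "0.77 0 0 -30 0" --pt "0.77 0 0 -30 0" --squeeze 30

```text
t: 25.0
tool_pos: [0.654, 0.0487, 0.135]
tool_rot: [[-1.0, 0.002, -0.002], [0.002, 1.0, -0.0], [0.002, -0.0, -1.0]]
ft_force: [0.6, 0.2, 1.0]
opening: 0.0654
grasp_force: 0.0
```

Call:
drive_tool --pt "0.73 20 -15 0 0" --pt "0.73 30 -15 0 0" --pt "0.73 35 -15 0 0" --pt "0.73 35 -10 0 0" --pt "0.73 35 0 0 0" --pt "0.73 25 0 0 0" --pt "0.73 0 0 0 -4.5" --pt "0.73 0 0 0 -4.5"

```text
t: 25.67
tool_pos: [0.4729, -0.0062, 0.1353]
tool_rot: [[-0.987, -0.158, 0.001], [-0.158, 0.987, 0.0], [-0.001, -0.0, -1.0]]
ft_force: [0.4, -0.4, -0.4]
opening: 0.0626
grasp_force: 0.0
```

```bash
python3 - <<'E'
from meas import *
np.set_printoptions(precision=4,suppress=True)
d=shot('top','top9'); print(arm.sense()['tool_pos'])
for c in corks2(d): print(c[0],c[1],*upright(d,'short',c[1],c[2]))
E
```

```text
[ 0.4739 -0.0061  0.1354]
[281 263  12  13 126] [286.8095 268.5794] [0.3984 0.1266] -0.21808929030635033 [0.4084 0.1266]
```

Call:
drive_tool --pt "0.75 11 34 0 0" --pt "0.75 11 35 0 0" --pt "0.75 11 35 0 0" --pt "0.75 12 34 10 0" --pt "0.75 0 0 15 0" --pt "0.75 0 0 15 0" --pt "0.75 0 0 0 0" --pt "0.75 0 0 0 0"

```text
t: 26.38
tool_pos: [0.4085, 0.1235, 0.0944]
tool_rot: [[-0.988, -0.154, -0.001], [-0.154, 0.988, -0.0], [0.001, -0.0, -1.0]]
ft_force: [0.5, 0.4, 0.7]
opening: 0.0641
grasp_force: 0.0
```

Call:
drive_tool --pt "0.75 1 0 15 0" --pt "0.75 0 0 25 0" --pt "0.75 0 0 21 0" --pt "0.75 0 0 10 0" --pt "0.75 0 0 0 0" --pt "0.4 0 0 0 0" --pt "0.4 0 0 0 0" --pt "0.4 0 0 0 0" --squeeze 30

```text
t: 27.05
tool_pos: [0.4085, 0.1232, 0.0243]
tool_rot: [[-0.988, -0.154, 0.002], [-0.154, 0.988, 0.001], [-0.002, 0.0, -1.0]]
ft_force: [0.5, -0.4, -2.5]
opening: 0.0498
grasp_force: 31.3
```

Call:
drive_tool --pt "0.4 0 0 0 0" --pt "0.4 0 0 0 0" --pt "0.4 0 0 0 0" --pt "0.4 0 0 0 0" --pt "0.4 0 0 0 0" --pt "0.4 0 0 0 0" --pt "0.4 0 0 -5 0" --pt "0.4 0 0 0 0" --squeeze 60

```text
t: 27.72
tool_pos: [0.4078, 0.1233, 0.029]
tool_rot: [[-0.988, -0.155, 0.001], [-0.155, 0.988, 0.0], [-0.001, 0.0, -1.0]]
ft_force: [0.9, -0.0, -2.6]
opening: 0.0494
grasp_force: 62.3
```

Call:
drive_tool --pt "0.4 0 0 -20 0" --pt "0.4 0 0 -25 4.5" --pt "0.4 0 0 0 4.4" --pt "0.4 -10 -33 0 0" --pt "0.4 -15 -35 0 0" --pt "0.4 -15 -35 0 0" --pt "0.4 -15 -35 0 0" --pt "0.4 -20 -35 0 0"

```text
t: 28.38
tool_pos: [0.4815, -0.0512, 0.073]
tool_rot: [[-1.0, -0.0, -0.002], [-0.0, 1.0, 0.001], [0.002, 0.001, -1.0]]
ft_force: [0.6, 0.8, -2.0]
opening: 0.0495
grasp_force: 63.3
```

Call:
drive_tool --pt "0.4 -30 0 0 0" --pt "0.4 -30 0 0 0" --pt "0.4 -30 0 0 0" --pt "0.4 -30 0 0 0" --pt "0.4 -30 0 0 0" --pt "0.4 -18 0 0 0" --pt "0.4 0 0 0 0" --pt "0.4 0 0 0 0"

```text
t: 29.05
tool_pos: [0.6504, -0.0496, 0.0722]
tool_rot: [[-1.0, -0.0, -0.002], [-0.0, 1.0, 0.0], [0.002, 0.0, -1.0]]
ft_force: [-0.5, 1.0, -3.0]
opening: 0.0497
grasp_force: 63.7
```

Call:
drive_tool --pt "0.4 0 0 12 0" --pt "0.4 0 0 12 0" --pt "0.4 0 0 7.5 0" --pt "0.4 0 0 3 0" --pt "0.4 0 0 1.5 0" --pt "0.4 0 0 0 0" --pt "0.4 0 0 0 0" --pt "0.4 0 0 0 0"

```text
t: 29.72
tool_pos: [0.6509, -0.0498, 0.0376]
tool_rot: [[-1.0, -0.0, 0.001], [-0.0, 1.0, -0.0], [-0.001, -0.0, -1.0]]
ft_force: [0.3, 0.0, -2.6]
opening: 0.0496
grasp_force: 63.8
```

Call:
drive_tool --pt "0.55 0 0 0 0" --pt "0.65 0 0 0 0" --pt "0.7 0 0 0 0" --pt "0.7 0 0 0 0" --pt "0.7 0 0 -5 0" --pt "0.7 0 0 -20 0" --pt "0.7 0 0 -40 0" --pt "0.7 0 0 -40 0" --squeeze 30

```text
t: 30.38
tool_pos: [0.6496, -0.0497, 0.1425]
tool_rot: [[-1.0, -0.0, -0.003], [-0.0, 1.0, 0.0], [0.003, 0.0, -1.0]]
ft_force: [0.1, -0.9, 0.1]
opening: 0.0596
grasp_force: 0.0
```

Call:
drive_tool --pt "0 35 -10 0 0" --pt "0 40 -10 0 0" --pt "0 40 -10 0 0" --pt "0 40 -10 0 0" --pt "0 40 -10 0 0" --pt "0 30 0 0 0" --pt "0 0 0 0 0" --pt "0 0 0 0 0"

```text
t: 31.05
tool_pos: [0.4246, -0.1, 0.1432]
tool_rot: [[-1.0, 0.001, 0.002], [0.001, 1.0, -0.0], [-0.002, -0.0, -1.0]]
ft_force: [0.8, -0.7, -0.2]
opening: -0.0001
grasp_force: 0.0
```

```bash
python3 - <<'E'
from meas import *
np.set_printoptions(precision=4,suppress=True)
d=shot('top'); e=shot('side'); print(arm.sense()['tool_pos'])
cv2.imwrite('pics/m9.png',np.hstack([cv2.resize(e['image'][140:290,270:430],(320,300),interpolation=cv2.INTER_CUBIC),cv2.resize(d['image'][140:290,240:480],(480,300),interpolation=cv2.INTER_CUBIC)]))
E
```

```text
[ 0.427  -0.1001  0.1432]
```

View pics/m9.png

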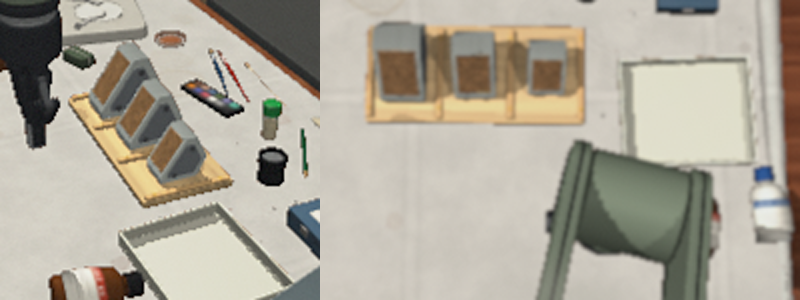

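Call:
drive_tool --pt "0 -27 27.4 0 0" --pt "0 -27 27.4 0 0" --pt "0 -27 27.4 0 0" --pt "0 -27 27.4 0 0" --pt "0 -27 27.4 0 0" --pt "0 -27 27.4 0 0" --pt "0 -27 27.4 0 0" --pt "0 -27 27.4 0 0"

```text
t: 31.82
tool_pos: [0.644, 0.122, 0.1418]
tool_rot: [[-1.0, -0.001, 0.001], [-0.001, 1.0, 0.0], [-0.001, 0.0, -1.0]]
ft_force: [0.0, -0.1, -0.2]
opening: -0.0002
grasp_force: 0.0
```

Call:
drive_tool --pt "0 -27 27.4 0 0" --pt "0 0 0 0 0" --pt "0 0 0 10 0" --pt "0 0 0 10 0" --pt "0 0 0 7 0" --pt "0 0 0 0 0" --pt "0 0 0 0 0" --pt "0 0 0 0 0"

```text
t: 32.48
tool_pos: [0.6684, 0.1461, 0.1158]
tool_rot: [[-1.0, 0.001, 0.001], [0.001, 1.0, 0.0], [-0.001, 0.0, -1.0]]
ft_force: [0.0, 0.7, -0.1]
opening: 0.0001
grasp_force: 0.0
```

Call:
drive_tool --pt "0 -2 0 5 0" --pt "0 0 0 3 0" --pt "0 0 0 1 0" --pt "0 0 0 1 0" --pt "0 0 0 1 0" --pt "0 0 0 0 0" --pt "0 0 0 0 0" --pt "0 0 0 0 0"

```text
t: 33.15
tool_pos: [0.6712, 0.1466, 0.1071]
tool_rot: [[-1.0, -0.0, 0.003], [-0.0, 1.0, 0.0], [-0.003, 0.0, -1.0]]
ft_force: [-3.2, -2.0, 9.3]
opening: -0.0002
grasp_force: 5.2
```

Call:
drive_tool --pt "0 0 0 0.5 0" --pt "0 0 0 0 0" --pt "0 0 0 0 0" --pt "0 0 0 0 0" --pt "0 0 0 -8 0" --pt "0 0 0 -20 0" --pt "0 5 -34 0 0" --pt "0 0 -34 0 0"

```text
t: 33.82
tool_pos: [0.6657, 0.0798, 0.1333]
tool_rot: [[-1.0, -0.004, 0.003], [-0.004, 1.0, 0.001], [-0.003, 0.001, -1.0]]
ft_force: [0.5, -0.6, -0.2]
opening: 0.0002
grasp_force: 0.0
```

Call:
drive_tool --pt "0 0 -30 0 0" --pt "0 0 0 10 0" --pt "0 0 0 15 0" --pt "0 0 0 7 0" --pt "0 0 0 0 0" --pt "0 0 0 0 0" --pt "0 0 0 0 0" --pt "0 0 0 0 0"

```text
t: 34.48
tool_pos: [0.6661, 0.0494, 0.1006]
tool_rot: [[-1.0, -0.001, 0.002], [-0.001, 1.0, 0.0], [-0.002, 0.0, -1.0]]
ft_force: [-0.3, -0.3, -0.2]
opening: -0.0002
grasp_force: 0.0
```

Call:
drive_tool --pt "0 0 0 4 0" --pt "0 0 0 3 0" --pt "0 0 0 1 0" --pt "0 0 0 1 0" --pt "0 0 0 1 0" --pt "0 0 0 0 0" --pt "0 0 0 0 0" --pt "0 0 0 0 0"

```text
t: 35.15
tool_pos: [0.6665, 0.0491, 0.0929]
tool_rot: [[-1.0, -0.0, 0.004], [-0.0, 1.0, 0.001], [-0.004, 0.001, -1.0]]
ft_force: [-2.6, 0.8, 12.1]
opening: -0.0
grasp_force: 6.3
```

Call:
drive_tool --pt "0 0 0 0.3 0" --pt "0 0 0 0 0" --pt "0 0 0 0 0" --pt "0 0 0 0 0" --pt "0 0 0 -8 0" --pt "0 0 0 -20 0" --pt "0 7 -34 0 0" --pt "0 0 -34 0 0"

```text
t: 35.82
tool_pos: [0.6585, -0.0183, 0.1189]
tool_rot: [[-1.0, -0.004, 0.002], [-0.004, 1.0, 0.0], [-0.002, 0.0, -1.0]]
ft_force: [0.1, -0.5, -0.6]
opening: -0.0002
grasp_force: 0.0
```

Call:
drive_tool --pt "0 0 -31 0 0" --pt "0 0 0 10 0" --pt "0 0 0 15 0" --pt "0 0 0 8 0" --pt "0 0 0 0 0" --pt "0 0 0 0 0" --pt "0 0 0 0 0" --pt "0 0 0 0 0"

```text
t: 36.48
tool_pos: [0.6592, -0.0498, 0.0853]
tool_rot: [[-1.0, -0.001, 0.002], [-0.001, 1.0, -0.0], [-0.002, -0.0, -1.0]]
ft_force: [0.9, -0.3, 0.4]
opening: 0.0003
grasp_force: 0.0
```

Call:
drive_tool --pt "0 0 0 4 0" --pt "0 0 0 3 0" --pt "0 0 0 1 0" --pt "0 0 0 1 0" --pt "0 0 0 1 0" --pt "0 0 0 0 0" --pt "0 0 0 0 0" --pt "0 0 0 0 0"

```text
t: 37.15
tool_pos: [0.6601, -0.05, 0.0786]
tool_rot: [[-1.0, -0.0, 0.005], [-0.0, 1.0, -0.0], [-0.005, -0.0, -1.0]]
ft_force: [-4.2, 0.8, 17.0]
opening: -0.0002
grasp_force: 8.3
```

Call:
drive_tool --pt "0 0 0 0.3 0" --pt "0 0 0 0 0" --pt "0 0 0 0 0" --pt "0 0 0 0 0" --pt "0 0 0 -8 0" --pt "0 0 0 -40 0" --pt "0.6 0 0 -40 0" --pt "0.6 20 0 0 0"

```text
t: 37.82
tool_pos: [0.6459, -0.0506, 0.1707]
tool_rot: [[-1.0, -0.0, 0.019], [-0.001, 1.0, -0.002], [-0.019, -0.002, -1.0]]
ft_force: [1.8, 0.1, 1.5]
opening: 0.0234
grasp_force: 0.0
```

Call:
drive_tool --pt "0.8 40 0 0 0" --pt "0.8 40 0 0 0" --pt "0.8 40 0 0 0" --pt "0.8 40 0 0 0" --pt "0.8 40 0 0 0" --pt "0.8 0 0 0 0" --pt "0.8 0 0 0 0" --pt "0.8 0 0 0 0"

```text
t: 38.48
tool_pos: [0.4397, -0.0504, 0.1628]
tool_rot: [[-1.0, -0.0, 0.003], [-0.0, 1.0, -0.0], [-0.003, -0.0, -1.0]]
ft_force: [0.7, 0.1, 0.4]
opening: 0.0684
grasp_force: 0.0
```

```bash
python3 - <<'E'
from meas import *
np.set_printoptions(precision=4,suppress=True)
d=shot('top','top10'); print(arm.sense()['tool_pos'])
im=d['image'];hsv=cv2.cvtColor(im,cv2.COLOR_BGR2HSV)
def comps(m,a):
    n,l,st,ce=cv2.connectedComponentsWithStats(m); return [(st[i],ce[i]) for i in range(1,n) if st[i,4]>a]
roi=np.zeros(m.shape if 0 else im.shape[:2],np.uint8); roi[215:285,395:485]=255
blk=cv2.bitwise_and(cv2.inRange(hsv,(0,0,0),(180,255,60)),roi); blue=cv2.bitwise_and(cv2.inRange(hsv,(100,110,60),(125,255,255)),roi)
red=cv2.bitwise_and(cv2.inRange(hsv,(0,100,40),(14,255,140)),roi)
for n,m in (('blk',blk),('blue',blue),('brown',red)):
    for c in comps(m,12): print(n,*c,onz(d,*c[1],.025))
cv2.imwrite('pics/m10.png',cv2.resize(im[215:285,395:485],None,fx=8,fy=8,interpolation=cv2.INTER_CUBIC))
E
```

```text
[ 0.4403 -0.0504  0.1627]
blk [426 229   9   8  57] [430.3333 231.9474] [ 0.4851 -0.2555  0.025 ]
blue [458 224   8   6  40] [461.2  226.55] [ 0.4991 -0.3384  0.025 ]
brown [473 215  12  70 656] [479.686  246.6692] [ 0.4452 -0.384   0.025 ]
brown [421 234  18  15 143] [429.7203 240.3497] [ 0.4626 -0.2529  0.025 ]
brown [418 263  18   4  50] [425.9  264.56] [ 0.3988 -0.24    0.025 ]
```

View pics/m10.png

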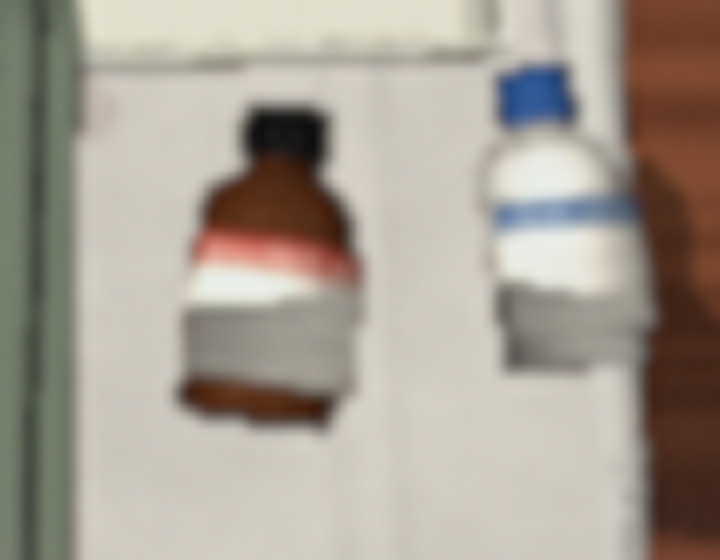

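Call:
drive_tool --pt "0.55 0 0 0 4.5" --pt "0.55 0 0 0 4.5" --pt "0.55 -13.7 -32.6 0 0" --pt "0.55 -13.7 -32.6 0 0" --pt "0.55 -13.7 -32.6 0 0" --pt "0.55 -13.7 -32.6 0 0" --pt "0.55 -13.7 -32.6 0 0" --pt "0.55 -13.7 -32.6 0 0" --squeeze 20

```text
t: 39.2
tool_pos: [0.4911, -0.2588, 0.1619]
tool_rot: [[-0.988, 0.156, 0.001], [0.156, 0.988, -0.0], [-0.001, -0.0, -1.0]]
ft_force: [0.6, -0.1, 0.1]
opening: 0.0473
grasp_force: 0.0
```

Call:
drive_tool --pt "0.55 0 0 25 0" --pt "0.55 0 0 35 0" --pt "0.55 0 0 25 0" --pt "0.55 0 0 0 0" --pt "0.55 0 0 0 0" --pt "0.55 0 0 0 0" --pt "0.55 0 0 0 0" --pt "0.55 0 0 0 0"

```text
t: 39.87
tool_pos: [0.4906, -0.2568, 0.079]
tool_rot: [[-0.988, 0.156, 0.003], [0.156, 0.988, -0.002], [-0.004, -0.001, -1.0]]
ft_force: [0.3, -0.2, 1.5]
opening: 0.0468
grasp_force: 0.0
```

Down 72, close, then lift.

Call:
drive_tool --pt "0.55 0 0 25 0" --pt "0.55 0 0 25 0" --pt "0.55 0 0 17 0" --pt "0.55 0 0 5 0" --pt "0.55 0 0 0 0" --pt "0.55 0 0 0 0" --pt "0.2 0 0 0 0" --pt "0.2 0 0 0 0"

```text
t: 40.53
tool_pos: [0.4904, -0.2568, 0.0067]
tool_rot: [[-0.988, 0.156, 0.003], [0.156, 0.988, -0.001], [-0.003, -0.001, -1.0]]
ft_force: [-0.2, -1.0, 1.4]
opening: 0.0292
grasp_force: 19.4
```

Call:
drive_tool --pt "0.2 0 0 0 0" --pt "0.2 0 0 0 0" --pt "0.2 0 0 0 0" --pt "0.2 0 0 0 0" --pt "0.2 0 0 0 0" --pt "0.2 0 0 -10 0" --pt "0.2 0 0 -15 0" --pt "0.2 0 0 0 0"

```text
t: 41.2
tool_pos: [0.4895, -0.2566, 0.0319]
tool_rot: [[-0.988, 0.156, 0.001], [0.156, 0.988, -0.001], [-0.001, -0.001, -1.0]]
ft_force: [-0.6, -0.2, -1.3]
opening: 0.0291
grasp_force: 19.9
```

Call:
drive_tool --pt "0.2 0 0 -15 0" --pt "0.2 0 0 -15 0" --pt "0.2 0 0 -20 0" --pt "0.2 0 0 -20 0" --pt "0.2 0 0 -20 0" --pt "0.2 0 0 -10 0" --pt "0.2 0 0 0 0" --pt "0.2 0 0 0 0"

```text
t: 41.87
tool_pos: [0.4886, -0.2561, 0.1295]
tool_rot: [[-0.988, 0.156, -0.001], [0.156, 0.988, 0.001], [0.001, 0.0, -1.0]]
ft_force: [-1.0, 0.2, -2.1]
opening: 0.0291
grasp_force: 20.8
```

```bash
cat > bott.py <<'E'
from h import *
def brown(d,P,r=60):
    hsv=cv2.cvtColor(d['image'],cv2.COLOR_BGR2HSV); u,v=proj(d,P)[0]
    m=cv2.inRange(hsv,(0,110,25),(14,255,170)); k=np.zeros_like(m); cv2.circle(k,(int(u),int(v)),r,255,-1); m&=k
    n,l,st,ce=cv2.connectedComponentsWithStats(m); return (u,v),[(st[i].tolist(),ce[i].round(1).tolist()) for i in range(1,n) if st[i,4]>25]
E
python3 - <<'E'
from bott import *
s=arm.sense(); p=s['tool_pos']; print(p,s['ft_force'],s['ft_torque'])
d=shot('side','s11'); print(brown(d,p))
for q in [(0,0,.03),(0,0,-.04),(0,0,-.08),(-.05,0,.02),(-.1,0.015,.02)]: print(q,proj(d,p+np.array(q)))
E
```

```text
[ 0.48859312 -0.25606107  0.12953212] [-0.95624438  0.19274221 -2.12480939] [-0.05264528 -0.12962567  0.03712539]
((np.float64(337.1131905651337), np.float64(246.74827820944344)), [([293, 236, 42, 34, 532], [317.0, 252.1])])
(0, 0, 0.03) [[337.20952465 235.84319335]]
(0, 0, -0.04) [[336.98974127 260.72282419]]
(0, 0, -0.08) [[336.87166043 274.08965683]]
(-0.05, 0, 0.02) [[316.07432423 245.22087437]]
(-0.1, 0.015, 0.02) [[291.8328572  247.10475487]]
```

Call:
drive_tool --pt "0.2 25 0 -33 0" --pt "0.2 18 0 -24 0" --pt "0.2 10 0 -15 0" --pt "0.2 4 0 -7 0" --pt "0.2 0 0 0 0" --pt "0.2 0 0 6 0" --pt "0.2 0 0 12 0" --pt "0.2 0 0 15 0"

```text
t: 42.58
tool_pos: [0.4333, -0.2473, 0.1743]
tool_rot: [[-0.988, 0.156, -0.001], [0.156, 0.988, 0.001], [0.001, 0.001, -1.0]]
ft_force: [-0.0, 0.1, -1.9]
opening: 0.0288
grasp_force: 21.1
```

Call:
drive_tool --pt "0.2 0 0 17 0" --pt "0.2 0 0 14 0" --pt "0.2 0 0 8 0" --pt "0.2 0 0 0 0" --pt "0.2 25 0 -33 0" --pt "0.2 18 0 -24 0" --pt "0.2 10 0 -15 0" --pt "0.2 4 0 -7 0"

```text
t: 43.25
tool_pos: [0.3765, -0.2388, 0.2184]
tool_rot: [[-0.988, 0.157, 0.003], [0.157, 0.988, -0.002], [-0.003, -0.001, -1.0]]
ft_force: [0.1, 0.1, -1.0]
opening: 0.029
grasp_force: 20.5
```

```bash
python3 - <<'E'
from bott import *
s=arm.sense(); p=s['tool_pos']; print(p,s['ft_force'],s['ft_torque'])
d=shot('side','s12'); print(brown(d,p))
for q in [(0,0,.03),(0,0,-.04),(0,0,-.08),(-.05,0,.02),(-.1,0.015,.02)]: print(q,proj(d,p+np.array(q)))
E
```

```text
[ 0.3765383  -0.23882625  0.21837898] [ 0.08833826  0.0928238  -0.97938691] [ 0.00376339 -0.04187067  0.01828223]
((np.float64(284.2453165111617), np.float64(221.40194957834441)), [([240, 212, 42, 41, 672], [264.1, 231.1])])
(0, 0, 0.03) [[283.35746925 209.12829064]]
(0, 0, -0.04) [[285.37945443 237.08034686]]
(0, 0, -0.08) [[286.46049337 252.02470016]]
(-0.05, 0, 0.02) [[259.78554342 218.94423116]]
(-0.1, 0.015, 0.02) [[233.23541392 220.85060491]]
```

Call:
drive_tool --pt "0.2 -4 0 3 0" --pt "0.2 -10 0 8 0" --pt "0.2 -16 0 12 0" --pt "0.2 -20 0 15 0" --pt "0.2 -20 0 15 0" --pt "0.2 -16 0 12 0" --pt "0.2 -10 0 8 0" --pt "0.2 -4 0 3 0"

```text
t: 43.97
tool_pos: [0.4765, -0.2536, 0.1367]
tool_rot: [[-0.988, 0.155, -0.004], [0.155, 0.988, 0.002], [0.004, 0.002, -1.0]]
ft_force: [-0.0, 0.4, -1.2]
opening: 0.0288
grasp_force: 20.6
```

Call:
drive_tool --pt "0.2 0 0 0 0" --pt "0.2 31 0 -27 0" --pt "0.2 24 0 -22 0" --pt "0.2 16 0 -15 0" --pt "0.2 10 0 -8 0" --pt "0.2 5 0 -4 0" --pt "0.2 2 0 0 0" --pt "0.2 0 0 0 0"

```text
t: 44.63
tool_pos: [0.3882, -0.2403, 0.2159]
tool_rot: [[-0.988, 0.157, 0.0], [0.157, 0.988, 0.0], [-0.0, 0.0, -1.0]]
ft_force: [-0.4, 0.0, -1.8]
opening: 0.0287
grasp_force: 20.4
```

Call:
drive_tool --pt "0.2 -4 0 3 0" --pt "0.2 -10 0 8 0" --pt "0.2 -16 0 12 0" --pt "0.2 -20 0 15 0" --pt "0.2 -20 0 15 0" --pt "0.2 -16 0 12 0" --pt "0.2 -10 0 8 0" --pt "0.2 -4 0 3 0"

```text
t: 45.3
tool_pos: [0.4885, -0.2556, 0.1372]
tool_rot: [[-0.988, 0.155, -0.003], [0.155, 0.988, 0.002], [0.003, 0.001, -1.0]]
ft_force: [-0.2, 0.3, -2.1]
opening: 0.0287
grasp_force: 20.5
```

Call:
drive_tool --pt "0.2 0 0 0 0" --pt "0.2 31 0 -27 0" --pt "0.2 24 0 -22 0" --pt "0.2 16 0 -15 0" --pt "0.2 10 0 -8 0" --pt "0.2 5 0 -4 0" --pt "0.2 2 0 0 0" --pt "0.2 0 0 0 0"

```text
t: 45.97
tool_pos: [0.4001, -0.2421, 0.216]
tool_rot: [[-0.988, 0.157, 0.0], [0.157, 0.988, 0.0], [-0.0, 0.0, -1.0]]
ft_force: [0.7, -0.5, -1.9]
opening: 0.0289
grasp_force: 20.5
```

```bash
cat >> bott.py <<'E'
def report():
    s=arm.sense(); p=s['tool_pos']; d=shot('side'); uv,b=brown(d,p+[0,0,.02]); print(p,uv,b)
    g=proj(d,p+[0,0,.02])[0]; J=np.array([proj(d,p+np.array(q)+[0,0,.02])[0]-g for q in ((-.05,.008,0),(0,0,-.05))]).T/50
    for st,c in b: a=np.linalg.solve(J,np.array(c)-g); print('mm back, down',a,'elev',np.degrees(np.arctan2(a[1],a[0])))
E
python3 -c "
from bott import *; report()"
```

```text
[ 0.40005819 -0.2421384   0.21595128] (np.float64(295.18958011563416), np.float64(212.48105338524778)) [([264, 158, 11, 18, 125], [268.6, 166.2]), ([253, 212, 41, 41, 660], [276.5, 230.8])]
mm back, down [  48.37322762 -125.33649707] elev -68.89606158279511
mm back, down [39.61151416 39.00599901] elev 44.55871439953722
```

Call:
drive_tool --pt "0.2 -5 0 10 0" --pt "0.2 -8 0 25 0" --pt "0.2 -8 0 30 0" --pt "0.2 -8 0 30 0" --pt "0.2 -8 0 25 0" --pt "0.2 -8 0 15 0" --pt "0.2 -4 0 6 0" --pt "0.2 0 0 0 0"

```text
t: 46.68
tool_pos: [0.4489, -0.2494, 0.0725]
tool_rot: [[-0.988, 0.156, -0.004], [0.156, 0.988, 0.002], [0.004, 0.002, -1.0]]
ft_force: [0.4, 0.5, -1.4]
opening: 0.0285
grasp_force: 20.7
```

Call:
drive_tool --pt "0.2 -7 0 7 0" --pt "0.2 -7 0 8 0" --pt "0.2 -6 0 8 0" --pt "0.2 -6 0 9 0" --pt "0.2 -5 0 9 0" --pt "0.2 -4 0 9 0" --pt "0.2 -3 0 9 0" --pt "0.2 -2 0 8 0"

```text
t: 47.35
tool_pos: [0.488, -0.2559, 0.0068]
tool_rot: [[-0.988, 0.156, -0.001], [0.156, 0.988, 0.001], [0.001, 0.001, -1.0]]
ft_force: [2.0, 0.1, -0.2]
opening: 0.029
grasp_force: 19.7
```

Call:
drive_tool --pt "0.2 10 0 0 0" --pt "0.2 15 0 0 0" --pt "0.2 15 0 0 0" --pt "0.2 5 0 0 0" --pt "0.2 0 0 0 0" --pt "0.45 0 0 0 0" --pt "0.45 0 0 0 0" --pt "0.45 0 0 0 0"

```text
t: 48.02
tool_pos: [0.4446, -0.2494, 0.0084]
tool_rot: [[-0.988, 0.156, 0.001], [0.156, 0.988, -0.001], [-0.001, -0.0, -1.0]]
ft_force: [-0.1, 0.0, 0.3]
opening: 0.0382
grasp_force: 0.0
```

Call:
drive_tool --pt "0.45 0 0 0 0" --pt "0.45 -8.5 0 0 0" --pt "0.45 0 0 0 0" --pt "0.45 0 0 0 0" --pt "0.2 0 0 0 0" --pt "0.2 0 0 0 0" --pt "0.2 0 0 0 0" --pt "0.2 0 0 0 0" --squeeze 20

```text
t: 48.68
tool_pos: [0.4523, -0.2504, 0.0083]
tool_rot: [[-0.988, 0.156, 0.001], [0.156, 0.988, -0.0], [-0.001, 0.0, -1.0]]
ft_force: [1.2, 2.0, 1.1]
opening: 0.026
grasp_force: 19.6
```

Call:
drive_tool --pt "0.2 0 0 0 0" --pt "0.2 0 0 -5 0" --pt "0.2 0 0 -10 0" --pt "0.2 0 0 -20 0" --pt "0.2 0 0 -25 0" --pt "0.2 0 0 -25 0" --pt "0.2 0 0 -25 0" --pt "0.2 0 0 -15 0"

```text
t: 49.35
tool_pos: [0.4528, -0.2509, 0.1367]
tool_rot: [[-0.988, 0.156, 0.004], [0.156, 0.988, -0.002], [-0.004, -0.002, -1.0]]
ft_force: [1.1, -0.3, 0.4]
opening: 0.0169
grasp_force: 0.0
```

```bash
python3 -c "
from bott import *; report()"
```

```text
[ 0.45283826 -0.25094201  0.1366822 ] (np.float64(321.1951036031845), np.float64(239.62156071893284)) [([313, 263, 22, 36, 597], [324.0, 280.1])]
mm back, down [ -4.6592385  113.53349792] elev 92.35001117184548
```

Call:
drive_tool --pt "0.6 0 20 -10 0" --pt "0.6 0 35 0 0" --pt "0.6 0 40 0 0" --pt "0.6 0 40 0 0" --pt "0.6 0 40 0 0" --pt "0.6 0 30 0 0" --pt "0.6 0 0 0 0" --pt "0.6 0 0 0 0"

```text
t: 50.07
tool_pos: [0.4839, -0.0467, 0.1433]
tool_rot: [[-0.988, 0.153, -0.0], [0.153, 0.988, -0.0], [0.0, -0.0, -1.0]]
ft_force: [-0.7, -0.4, -0.6]
opening: 0.0511
grasp_force: 0.0
```

```bash
cat >> bott.py <<'E'
def topb(d):
    im=d['image'];hsv=cv2.cvtColor(im,cv2.COLOR_BGR2HSV); roi=np.zeros(im.shape[:2],np.uint8); roi[150:300,385:473]=255
    for n,lo,hi in (('blk',(0,0,0),(180,255,60)),('brown',(0,100,40),(14,255,140)),('blue',(100,110,60),(125,255,255)),('red',(0,60,150),(9,255,255))):
        k,l,st,ce=cv2.connectedComponentsWithStats(cv2.inRange(hsv,lo,hi)&roi)
        for i in range(1,k):
            if st[i,4]>15: print(n,st[i],ce[i].round(1),onz(d,*ce[i],.026).round(4))
E
python3 - <<'E'
from bott import *
d=shot('top','top13'); print(arm.sense()['tool_pos']); topb(d)
E
```

```text
[ 0.48388819 -0.04775302  0.14324629]
blk [429 237  13  13 132] [435.1 242.9] [ 0.4557 -0.2665  0.026 ]
brown [470 150   3  50  88] [471.5 170. ] [ 0.6544 -0.375   0.026 ]
brown [420 235  21  18 184] [428.2 243.6] [ 0.4539 -0.2483  0.026 ]
blue [458 224   8   6  40] [461.2 226.6] [ 0.499  -0.3381  0.026 ]
```

```bash
python3 - <<'E'
from bott import *
d=shot('top'); e=shot('side')
print(onz(d,435.1,242.9,.104))
im=e['image'];hsv=cv2.cvtColor(im,cv2.COLOR_BGR2HSV);P=onz(d,435.1,242.9,.104);u,v=proj(e,P)[0];print(u,v)
cv2.imwrite('pics/m13.png',cv2.resize(im[220:330,270:400],None,fx=5,fy=5,interpolation=cv2.INTER_CUBIC))
m=cv2.inRange(hsv,(0,0,0),(180,255,60)); k,l,st,ce=cv2.connectedComponentsWithStats(m)
for i in range(1,k):
    if st[i,4]>30 and abs(ce[i]-[u,v]).max()<40: print(st[i],ce[i])
print(brown(e,P))
E
```

```text
[ 0.44983199 -0.24855567  0.104     ]
319.8460610259769 258.2557092411538
[318 253  13  14 152] [323.90789474 259.75657895]
[314 269  21  30 281] [324.8683274  287.79359431]
((np.float64(319.8460610259769), np.float64(258.2557092411538)), [([313, 263, 22, 36, 600], [324.3, 279.9])])
```

```bash
python3 - <<'E'
from bott import *
d=shot('top'); e=shot('side')
print(tri([ray(d,435.1,242.9),ray(e,323.9,259.5)]))
hsv=cv2.cvtColor(d['image'],cv2.COLOR_BGR2HSV); m=cv2.inRange(hsv,(0,0,0),(180,255,60)); print((m[234:254,424:446]>0).astype(int))
for P in ([.45,-.2485,.106],[.45,-.2485,.09],[.45,-.2485,0],[.46,-.2485,.1]): print(proj(d,P),proj(e,P))
E
```

```text
[ 0.45417848 -0.25084817  0.09968129]
[[0 0 0 0 0 0 0 0 0 0 0 0 0 0 0 0 0 0 0 0 0 0]
 [0 0 0 0 0 0 0 0 0 0 0 0 0 0 0 0 0 0 0 0 0 0]
 [0 0 0 0 0 0 0 0 0 0 0 0 0 0 0 0 0 0 0 0 0 0]
 [0 0 0 0 0 0 0 0 0 0 0 1 1 1 0 0 0 0 0 0 0 0]
 [0 0 0 0 0 0 0 0 1 1 1 1 1 1 1 1 0 0 0 0 0 0]
 [0 0 0 0 0 0 0 1 1 1 1 1 1 1 1 1 1 0 0 0 0 0]
 [0 0 0 0 0 0 1 1 1 1 1 1 1 1 1 1 1 0 0 0 0 0]
 [0 0 0 0 0 0 1 1 1 1 1 1 1 1 1 1 1 1 0 0 0 0]
 [0 0 0 0 0 0 1 1 1 1 1 1 1 1 1 1 1 1 0 0 0 0]
 [0 0 0 0 0 0 1 1 1 1 1 1 1 1 1 1 1 1 0 0 0 0]
 [0 0 0 0 0 0 1 1 1 1 1 1 1 1 1 1 1 1 0 0 0 0]
 [0 0 0 0 0 0 1 1 1 1 1 1 1 1 1 1 1 1 0 0 0 0]
 [0 0 0 0 0 0 1 1 1 1 1 1 1 1 1 1 1 1 0 0 0 0]
 [0 0 0 0 0 0 0 1 1 1 1 1 1 1 1 1 1 0 0 0 0 0]
 [0 0 0 0 0 0 0 0 1 1 1 1 1 1 1 1 1 0 0 0 0 0]
 [0 0 0 0 0 0 0 0 0 0 1 1 1 1 1 1 0 0 0 0 0 0]
 [0 0 1 0 0 0 0 0 0 0 0 0 0 0 0 0 0 0 0 0 0 0]
 [0 0 0 1 1 0 0 0 0 0 0 0 0 0 0 0 0 0 0 0 0 0]
 [0 0 0 0 1 1 1 1 0 0 0 0 0 0 0 0 0 0 0 0 0 0]
 [0 0 0 0 0 0 0 0 0 0 0 0 0 0 0 0 0 0 0 0 0 0]]
[[435.25954704 242.77009236]] [[319.8925887  257.52448086]]
[[433.79642021 243.25961533]] [[319.99704258 263.05713337]]
[[426.33023778 245.75759956]] [[320.55141569 292.42084548]]
[[434.51732827 238.92997374]] [[324.03669194 258.44999641]]
```

Call:
drive_tool --pt "0.6 0 -25 0 0" --pt "0.6 0 -36 0 0" --pt "0.6 0 -36 0 0" --pt "0.6 0 -36 0 0" --pt "0.6 0 -36 0 0" --pt "0.6 0 -36 0 0" --pt "0.6 0 0 0 0" --pt "0.6 0 0 0 0"

```text
t: 50.98
tool_pos: [0.4512, -0.2528, 0.143]
tool_rot: [[-0.987, 0.162, -0.0], [0.162, 0.987, 0.0], [0.0, 0.0, -1.0]]
ft_force: [0.2, -0.2, 0.7]
opening: 0.0515
grasp_force: 0.0
```

Call:
drive_tool --pt "0.6 0 0 5 0" --pt "0.6 0 0 0 0" --pt "0.6 0 0 0 0" --pt "0.6 0 0 0 0" --pt "0.6 0 0 0 0" --pt "0.6 0 0 0 0" --pt "0.6 0 0 0 0" --pt "0.6 0 0 0 0"

```text
t: 51.65
tool_pos: [0.4523, -0.2502, 0.1383]
tool_rot: [[-0.988, 0.156, 0.0], [0.156, 0.988, -0.0], [-0.0, 0.0, -1.0]]
ft_force: [0.3, 0.2, 0.8]
opening: 0.051
grasp_force: 0.0
```

Call:
drive_tool --pt "0.6 0 0 20 0" --pt "0.6 0 0 25 0" --pt "0.6 0 0 15 0" --pt "0.6 0 0 4 0" --pt "0.6 0 0 0 0" --pt "0.2 0 0 0 0" --pt "0.2 0 0 0 0" --pt "0.2 0 0 0 0" --squeeze 40

```text
t: 52.32
tool_pos: [0.4527, -0.2508, 0.0751]
tool_rot: [[-0.988, 0.156, 0.002], [0.156, 0.988, -0.001], [-0.002, -0.001, -1.0]]
ft_force: [-0.1, 0.1, -0.1]
opening: 0.0392
grasp_force: 35.9
```

Call:
drive_tool --pt "0.2 0 0 0 0" --pt "0.2 0 0 0 0" --pt "0.2 0 0 0 0" --pt "0.2 0 0 0 0" --pt "0.2 0 0 -5 0" --pt "0.2 0 0 -15 0" --pt "0.2 0 0 -20 0" --pt "0.2 0 0 -10 0"

```text
t: 52.98
tool_pos: [0.4528, -0.2507, 0.1257]
tool_rot: [[-0.988, 0.156, 0.002], [0.156, 0.988, -0.001], [-0.002, -0.001, -1.0]]
ft_force: [0.7, -0.2, -1.3]
opening: 0.0391
grasp_force: 35.4
```

Call:
drive_tool --pt "0.2 -10 6 0 0" --pt "0.2 -20 11 0 0" --pt "0.2 -25 14 0 0" --pt "0.2 -25 14 0 0" --pt "0.2 -25 13 0 0" --pt "0.2 -18 10 0 0" --pt "0.2 0 0 0 0" --pt "0.2 0 0 0 0"

```text
t: 53.65
tool_pos: [0.5849, -0.2013, 0.1225]
tool_rot: [[-0.988, 0.155, -0.002], [0.155, 0.988, 0.001], [0.002, 0.001, -1.0]]
ft_force: [-0.2, -0.5, -2.5]
opening: 0.0386
grasp_force: 35.2
```

Call:
drive_tool --pt "0.2 0 0 10 0" --pt "0.2 0 0 15 0" --pt "0.2 0 0 12 0" --pt "0.2 0 0 6 0" --pt "0.2 0 0 3 0" --pt "0.2 0 0 1 0" --pt "0.2 0 0 0 0" --pt "0.2 0 0 0 0"

```text
t: 54.32
tool_pos: [0.5841, -0.2028, 0.0796]
tool_rot: [[-0.988, 0.157, 0.002], [0.157, 0.988, -0.0], [-0.002, 0.0, -1.0]]
ft_force: [-2.0, 1.6, 11.6]
opening: 0.039
grasp_force: 39.7
```

Call:
drive_tool --pt "0.2 0 0 -0.7 0" --pt "0.5 0 0 0 0" --pt "0.6 0 0 0 0" --pt "0.6 0 0 0 0" --pt "0.6 0 0 -10 0" --pt "0.6 0 0 -25 0" --pt "0.6 0 0 -30 0" --pt "0.6 0 0 0 0"

```text
t: 54.98
tool_pos: [0.5876, -0.2038, 0.1492]
tool_rot: [[-0.988, 0.156, 0.011], [0.156, 0.988, -0.004], [-0.011, -0.002, -1.0]]
ft_force: [1.3, -0.7, 0.8]
opening: 0.0512
grasp_force: 0.0
```

Call:
drive_tool --pt "0.6 30 10 0 0" --pt "0.6 30 20 0 0" --pt "0.6 30 20 0 0" --pt "0.6 30 20 0 0" --pt "0.6 30 20 0 0" --pt "0.6 10 10 0 0" --pt "0.6 0 0 0 0" --pt "0.6 0 0 0 0"

```text
t: 55.65
tool_pos: [0.4426, -0.0787, 0.1436]
tool_rot: [[-0.988, 0.155, 0.002], [0.155, 0.988, -0.001], [-0.002, -0.0, -1.0]]
ft_force: [0.6, -0.3, 0.3]
opening: 0.0511
grasp_force: 0.0
```

```bash
python3 - <<'E'
from bott import *
d=shot('top','top14'); e=shot('side','side14'); print(arm.sense()['tool_pos']); topb(d)
P=np.array([.584,-.203,.11]);print(proj(d,P),proj(e,P)); print(brown(e,P-[0,0,.05],40))
E
```

```text
[ 0.44351996 -0.07945182  0.14333244]
blk [409 185  12  12 107] [414.3 190.9] [ 0.5975 -0.2168  0.026 ]
brown [470 150   3  50  87] [471.5 170. ] [ 0.6546 -0.375   0.026 ]
brown [402 185  20  18 172] [409.9 195.1] [ 0.5856 -0.2046  0.026 ]
blue [458 224   8   6  40] [461.2 226.6] [ 0.499  -0.3381  0.026 ]
[[414.95162474 189.44369627]] [[363.77858414 230.76784744]]
((np.float64(362.95849005061893), np.float64(247.1777327814632)), [([354, 237, 20, 34, 434], [363.8, 252.3])])
```

Call:
drive_tool --pt "0.5 0 0 0 -5" --pt "0.5 0 0 0 -5" --pt "0.5 0 0 0 -4.6" --pt "0.5 -5 -35 0 0" --pt "0.5 -5 -35 0 0" --pt "0.5 -5 -35 0 0" --pt "0.5 -5 -35 0 0" --pt "0.5 -5 -35 0 0" --squeeze 20

```text
t: 56.42
tool_pos: [0.485, -0.2537, 0.1426]
tool_rot: [[-0.995, -0.097, 0.001], [-0.097, 0.995, -0.0], [-0.001, -0.0, -1.0]]
ft_force: [0.5, 0.8, 0.5]
opening: 0.0429
grasp_force: 0.0
```

Call:
drive_tool --pt "0.5 0 -35 0 0" --pt "0.5 0 -35 0 0" --pt "0.5 0 -19 0 0" --pt "0.5 0 0 30 0" --pt "0.5 0 0 20 0" --pt "0.5 0 0 10 0" --pt "0.5 0 0 0 0" --pt "0.5 0 0 0 0"

```text
t: 57.08
tool_pos: [0.4929, -0.3396, 0.0826]
tool_rot: [[-0.995, -0.097, -0.0], [-0.097, 0.995, 0.0], [0.0, 0.0, -1.0]]
ft_force: [-0.1, -0.4, -0.1]
opening: 0.0428
grasp_force: 0.0
```

```bash
python3 - <<'E'
from h import *
d=shot('wrist','w15'); s=arm.sense(); print(s['tool_pos'])
cv2.imwrite('pics/m15.png',d['image'])
hsv=cv2.cvtColor(d['image'],cv2.COLOR_BGR2HSV); m=cv2.inRange(hsv,(100,110,60),(125,255,255)); k,l,st,ce=cv2.connectedComponentsWithStats(m)
for i in range(1,k):
    if st[i,4]>60: print(st[i],ce[i],onz(d,*ce[i],.03),[onz(d,st[i][0]+a*st[i][2],st[i][1]+b*st[i][3],.03).round(4) for a,b in ((0,0),(1,1))])
E
```

```text
[ 0.49340444 -0.33974114  0.08354273]
```

View pics/m15.png

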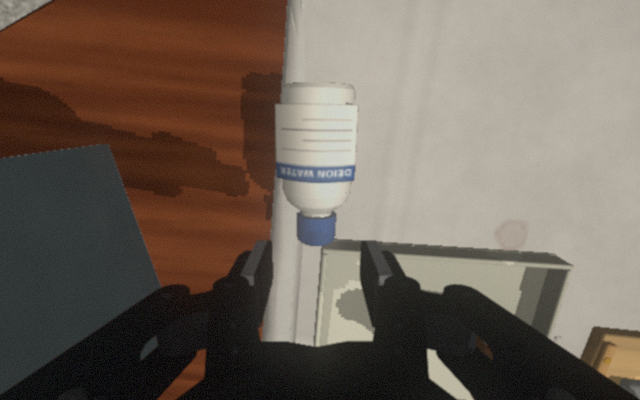

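```bash
python3 - <<'E'
from h import *
d=shot('wrist'); np.set_printoptions(precision=4,suppress=True)
for n,u,v,z in (('capend',316,244,.03),('capstart',316,213,.03),('base',318,84,.03),('wallL',322,243,.022),('wallR',570,262,.022),('L',298,228,.0225),('R',336,228,.0225)): print(n,onz(d,u,v,z))
print(proj(d,arm.sense()['tool_pos']))
E
```

```text
capend [ 0.5095 -0.3371  0.03  ]
capstart [ 0.4878 -0.3392  0.03  ]
base [ 0.4091 -0.3457  0.03  ]
wallL [ 0.5118 -0.3326  0.022 ]
wallR [ 0.5091 -0.1561  0.022 ]
L [ 0.5021 -0.3502  0.0225]
R [ 0.4996 -0.3242  0.0225]
[[313.7415 257.3106]]
```

Call:
drive_tool --pt "0.5 0 0 25 0" --pt "0.5 0 0 25 0" --pt "0.5 0 0 20 0" --pt "0.5 0 0 8 0" --pt "0.5 0 0 0 0" --pt "0.2 0 0 0 0" --pt "0.2 0 0 0 0" --pt "0.2 0 0 0 0"

```text
t: 57.85
tool_pos: [0.4935, -0.3396, 0.0064]
tool_rot: [[-0.995, -0.098, 0.003], [-0.098, 0.995, -0.002], [-0.002, -0.002, -1.0]]
ft_force: [-0.3, -0.7, -0.5]
opening: 0.0334
grasp_force: 18.1
```

Call:
drive_tool --pt "0.2 0 0 0 0" --pt "0.2 0 0 0 0" --pt "0.2 10 3 0 0" --pt "0.2 15 5 0 0" --pt "0.2 15 5 0 0" --pt "0.2 10 3 0 0" --pt "0.2 0 0 0 0" --pt "0.2 0 0 0 0"

```text
t: 58.52
tool_pos: [0.44, -0.3274, 0.0051]
tool_rot: [[-0.995, -0.097, -0.002], [-0.097, 0.995, 0.001], [0.002, 0.001, -1.0]]
ft_force: [-1.1, 2.0, 2.4]
opening: 0.033
grasp_force: 17.5
```

Call:
drive_tool --pt "0.45 0 0 0 0" --pt "0.45 0 0 0 0" --pt "0.45 0 0 0 0" --pt "0.45 -10 0 0 0" --pt "0.45 -6.5 0 0 0" --pt "0.45 0 0 0 0" --pt "0.2 0 0 0 0" --pt "0.2 0 0 0 0"

```text
t: 59.18
tool_pos: [0.4582, -0.3263, 0.0049]
tool_rot: [[-0.995, -0.098, 0.001], [-0.098, 0.995, -0.0], [-0.001, -0.0, -1.0]]
ft_force: [0.8, -0.2, -0.2]
opening: 0.0247
grasp_force: 19.6
```

Call:
drive_tool --pt "0.2 0 0 0 0" --pt "0.2 0 0 0 0" --pt "0.2 0 0 0 0" --pt "0.2 0 0 0 0" --pt "0.2 0 0 -5 0" --pt "0.2 0 0 -10 0" --pt "0.2 0 0 0 0" --pt "0.2 0 0 0 0"

```text
t: 59.85
tool_pos: [0.4581, -0.3267, 0.0208]
tool_rot: [[-0.995, -0.098, 0.002], [-0.098, 0.995, -0.001], [-0.002, -0.001, -1.0]]
ft_force: [0.4, -0.3, -1.1]
opening: 0.0243
grasp_force: 19.7
```

Call:
drive_tool --pt "0.2 0 0 -10 0" --pt "0.2 0 0 -12 0" --pt "0.2 0 0 -12 0" --pt "0.2 0 0 -12 0" --pt "0.2 0 0 -12 0" --pt "0.2 0 0 -12 0" --pt "0.2 0 0 -10 0" --pt "0.2 0 0 0 0"

```text
t: 60.52
tool_pos: [0.4587, -0.3271, 0.1023]
tool_rot: [[-0.995, -0.098, 0.003], [-0.098, 0.995, -0.002], [-0.003, -0.003, -1.0]]
ft_force: [-0.1, -0.8, -0.9]
opening: 0.0246
grasp_force: 19.6
```

```bash
cat >> bott.py <<'E'
def white():
    s=arm.sense(); p=s['tool_pos']; d=shot('side'); hsv=cv2.cvtColor(d['image'],cv2.COLOR_BGR2HSV); g=proj(d,p+[0,0,.02])[0]; print(p,s['opening'],g)
    J=np.array([proj(d,p+np.array(q)+[0,0,.02])[0]-g for q in ((-.05,-.005,0),(0,0,-.05))]).T/50
    k,l,st,ce=cv2.connectedComponentsWithStats(cv2.inRange(hsv,(100,90,50),(125,255,255)))
    for i in range(1,k):
        if st[i,4]>8 and abs(ce[i]-g).max()<70: a=np.linalg.solve(J,ce[i]-g); print(st[i],ce[i],'back/down mm',a.round(1))
E
python3 -c "
from bott import *; white()"
```

```text
[ 0.45866857 -0.32709762  0.10229343] 0.024611986046742536 [338.3569345  272.56525491]
[327 271  11  15 119] [332.79831933 277.81512605] back/down mm [12.9  8.8]
[323 296   5   6  11] [325.09090909 298.81818182] back/down mm [30.5 59.8]
```

Call:
drive_tool --pt "0.2 0 0 -15 0" --pt "0.2 0 0 -20 5.6" --pt "0.2 -10 3 0 0" --pt "0.2 -20 6 0 0" --pt "0.2 -25 7 0 0" --pt "0.2 -25 7 0 0" --pt "0.2 -25 7 0 0" --pt "0.2 -25 7 0 0"

```text
t: 61.23
tool_pos: [0.5889, -0.2882, 0.133]
tool_rot: [[-1.0, -0.003, -0.002], [-0.003, 1.0, 0.001], [0.002, 0.001, -1.0]]
ft_force: [-0.5, 0.0, -1.9]
opening: 0.0245
grasp_force: 20.0
```

Call:
drive_tool --pt "0.2 -15 3 0 0" --pt "0.2 -8 2 0 0" --pt "0.2 0 0 5 0" --pt "0.2 0 0 6 0" --pt "0.2 0 0 6 0" --pt "0.2 0 0 5 0" --pt "0.2 0 0 0 0" --pt "0.2 0 0 0 0"

```text
t: 61.9
tool_pos: [0.6097, -0.2846, 0.1124]
tool_rot: [[-1.0, 0.001, -0.001], [0.001, 1.0, 0.001], [0.001, 0.001, -1.0]]
ft_force: [0.2, -0.2, -1.1]
opening: 0.0247
grasp_force: 20.0
```

```bash
python3 -c "
from bott import *; white()"
```

```text
[ 0.60973502 -0.28456763  0.11244702] 0.02470274288185132 [391.33424798 239.39095142]
[377 171   4   7   9] [378.66666667 174.22222222] back/down mm [  52.6 -209. ]
[380 238  12  13 102] [386.01960784 243.97058824] back/down mm [13.7  7.8]
[415 239  37  25 263] [431.84410646 250.84410646] back/down mm [-116.4   79. ]
[377 260   4   5   9] [378.88888889 262.55555556] back/down mm [28.7 55.6]
[437 260  14   9  29] [443.82758621 264.75862069] back/down mm [-153.6  133.8]
[428 265   6   6  10] [430.7 267.9] back/down mm [-117.7  128.7]
```

Call:
drive_tool --pt "0.2 -5 0 5 0" --pt "0.2 -5 0 5 0" --pt "0.2 0 0 3 0" --pt "0.2 0 0 2 0" --pt "0.2 0 0 1 0" --pt "0.2 0 0 1 0" --pt "0.2 0 0 0 0" --pt "0.2 0 0 0 0"

```text
t: 62.62
tool_pos: [0.6206, -0.2843, 0.096]
tool_rot: [[-1.0, -0.0, 0.0], [-0.0, 1.0, 0.0], [-0.0, 0.0, -1.0]]
ft_force: [1.0, 1.0, -1.3]
opening: 0.0242
grasp_force: 20.0
```

Call:
drive_tool --pt "0.2 4 0 -0.8 0" --pt "0.2 5 0 -0.8 0" --pt "0.2 5 0 -0.6 0" --pt "0.2 5 0 -0.3 0" --pt "0.2 5 0 0 0" --pt "0.2 5 0 0 0" --pt "0.2 4 0 0 0" --pt "0.2 0 0 0 0"

```text
t: 63.28
tool_pos: [0.5865, -0.2843, 0.0984]
tool_rot: [[-1.0, 0.0, -0.001], [0.0, 1.0, 0.0], [0.001, 0.0, -1.0]]
ft_force: [-0.5, 0.1, -1.9]
opening: 0.0243
grasp_force: 19.9
```

```bash
python3 -c "
from bott import *; white()"
```

```text
[ 0.58654128 -0.28426257  0.09844246] 0.02430809656789131 [381.85933445 246.82482959]
[415 239  37  30 276] [433.22101449 252.09057971] back/down mm [-142.7   73.6]
[370 245  12  13 106] [376.32075472 251.        ] back/down mm [14.3  6.4]
```

Call:
drive_tool --pt "0.2 -10 0 0 0" --pt "0.2 -15 0 1 0" --pt "0.2 -9 0 1 0" --pt "0.2 0 0 1 0" --pt "0.2 0 0 1 0" --pt "0.2 0 0 1 0" --pt "0.2 0 0 0 0" --pt "0.2 0 0 0 0"

```text
t: 64.0
tool_pos: [0.6211, -0.2843, 0.0933]
tool_rot: [[-1.0, 0.0, -0.001], [0.0, 1.0, 0.0], [0.001, 0.0, -1.0]]
ft_force: [-0.7, 1.2, -1.2]
opening: 0.0246
grasp_force: 20.0
```

Call:
drive_tool --pt "0.2 0 0 1 0" --pt "0.2 0 0 1 0" --pt "0.2 0 0 0.5 0" --pt "0.2 0 0 0 0" --pt "0.2 0 0 0 0" --pt "0.2 0 0 0 0" --pt "0.2 0 0 0 0" --pt "0.2 0 0 0 0"

```text
t: 64.67
tool_pos: [0.6217, -0.2843, 0.091]
tool_rot: [[-1.0, -0.0, 0.0], [-0.0, 1.0, 0.0], [-0.0, 0.0, -1.0]]
ft_force: [-0.6, -0.4, -1.7]
opening: 0.0244
grasp_force: 20.0
```

```bash
python3 -c "
from bott import *
f=[arm.sense()['ft_force']];print(f); white()"
```

```text
[array([-0.63977943, -0.44289927, -1.73073798])]
[ 0.62169659 -0.28431619  0.09096562] 0.02444324614400435 [395.10661822 245.5684853 ]
[415 239  37  25 268] [431.54477612 250.85074627] back/down mm [-106.    58.6]
[384 244  11  13 103] [389.88349515 250.00970874] back/down mm [13.7  7.6]
[427 260  24  11  41] [440.6097561 265.6097561] back/down mm [-136.3  114.6]
[381 266   4   5   9] [382.88888889 268.55555556] back/down mm [28.4 56.6]
```

Call:
drive_tool --pt "0.2 0 0 1 0" --pt "0.2 0 0 1 0" --pt "0.2 0 0 1 0" --pt "0.2 0 0 0 0" --pt "0.2 0 0 0 0" --pt "0.2 0 0 0 0" --pt "0.2 0 0 0 0" --pt "0.2 0 0 0 0"

```text
t: 65.38
tool_pos: [0.6217, -0.2843, 0.088]
tool_rot: [[-1.0, -0.0, 0.0], [-0.0, 1.0, 0.0], [-0.0, 0.0, -1.0]]
ft_force: [0.2, 0.2, -1.8]
opening: 0.0242
grasp_force: 20.0
```

Call:
drive_tool --pt "0.2 0 0 1 0" --pt "0.2 0 0 1 0" --pt "0.2 0 0 1 0" --pt "0.2 0 0 0 0" --pt "0.2 0 0 0 0" --pt "0.2 0 0 0 0" --pt "0.2 0 0 0 0" --pt "0.2 0 0 0 0"

```text
t: 66.05
tool_pos: [0.6217, -0.2843, 0.085]
tool_rot: [[-1.0, -0.0, 0.0], [-0.0, 1.0, 0.0], [-0.0, 0.0, -1.0]]
ft_force: [-0.8, 0.2, -1.0]
opening: 0.0246
grasp_force: 20.0
```

```bash
python3 -c "
from bott import *
white()"
```

```text
[ 0.6216927  -0.28430567  0.08495909] 0.02457784796422962 [394.89332795 247.6420514 ]
[416 239  36  24 254] [432.07480315 250.82283465] back/down mm [-107.9   53.7]
[384 246  11  13 100] [389.77 252.08] back/down mm [13.5  7.7]
[417 251   4   7   9] [418.55555556 253.66666667] back/down mm [-69.9  46.6]
[429 264  21   7  31] [439.         266.64516129] back/down mm [-132.5  110.9]
```

Call:
drive_tool --pt "0.2 0 0 1 0" --pt "0.2 0 0 1 0" --pt "0.2 0 0 0 0" --pt "0.2 0 0 0 0" --pt "0.2 0 0 0 0" --pt "0.2 0 0 0 0" --pt "0.2 0 0 0 0" --pt "0.2 0 0 0 0"

```text
t: 66.77
tool_pos: [0.6217, -0.2843, 0.0829]
tool_rot: [[-1.0, -0.0, 0.0], [-0.0, 1.0, 0.0], [-0.0, 0.0, -1.0]]
ft_force: [-0.4, -0.8, -1.7]
opening: 0.0244
grasp_force: 20.0
```

Call:
drive_tool --pt "0.2 0 0 1 0" --pt "0.2 0 0 1 0" --pt "0.2 0 0 0 0" --pt "0.2 0 0 0 0" --pt "0.2 0 0 0 0" --pt "0.2 0 0 0 0" --pt "0.2 0 0 0 0" --pt "0.2 0 0 0 0"

```text
t: 67.43
tool_pos: [0.6217, -0.2843, 0.0809]
tool_rot: [[-1.0, -0.0, 0.0], [-0.0, 1.0, 0.0], [-0.0, 0.0, -1.0]]
ft_force: [0.1, -0.5, -1.8]
opening: 0.0245
grasp_force: 20.0
```

```bash
python3 -c "
from bott import *
white()"
```

```text
[ 0.62166102 -0.28431253  0.08090987] 0.024502773092387777 [394.74260014 249.03885286]
[415 239  37  30 291] [433.24742268 252.41924399] back/down mm [-112.1   56.3]
[384 247  11  13 102] [389.52941176 253.32352941] back/down mm [13.8  7.2]
[414 248   4   6   9] [414.88888889 250.55555556] back/down mm [-58.6  28.7]
[423 260   7   8  11] [425.63636364 263.        ] back/down mm [-93.2  80.2]
```

Call:
drive_tool --pt "0.2 0 0 1 0" --pt "0.2 0 0 1 0" --pt "0.2 0 0 1 0" --pt "0.2 0 0 0 0" --pt "0.2 0 0 0 0" --pt "0.2 0 0 0 0" --pt "0.2 0 0 0 0" --pt "0.2 0 0 0 0"

```text
t: 68.15
tool_pos: [0.6216, -0.2843, 0.0779]
tool_rot: [[-1.0, -0.0, 0.0], [-0.0, 1.0, 0.0], [-0.0, 0.0, -1.0]]
ft_force: [0.9, 0.5, -1.3]
opening: 0.0248
grasp_force: 20.0
```

Call:
drive_tool --pt "0.2 0 0 1 0" --pt "0.2 0 0 1 0" --pt "0.2 0 0 1 0" --pt "0.2 0 0 0 0" --pt "0.2 0 0 0 0" --pt "0.2 0 0 0 0" --pt "0.2 0 0 0 0" --pt "0.2 0 0 0 0"

```text
t: 68.82
tool_pos: [0.6234, -0.2846, 0.0765]
tool_rot: [[-1.0, -0.0, 0.005], [-0.0, 1.0, -0.001], [-0.005, -0.001, -1.0]]
ft_force: [3.5, 0.1, 4.8]
opening: 0.0248
grasp_force: 20.5
```

```bash
python3 - <<'E'
from bott import *
white()
for n in ('wrist','side'):
    d=shot(n,n+'16'); hsv=cv2.cvtColor(d['image'],cv2.COLOR_BGR2HSV)
    if n=='wrist':
        k,l,st,ce=cv2.connectedComponentsWithStats(cv2.inRange(hsv,(100,90,30),(125,255,255)))
        for i in range(1,k):
            if st[i,4]>40: print('wrist',st[i],ce[i])
    else:
        g=hsv; print(d['image'][246:290:2,360:402:2].mean(2).astype(int))
E
```

```text
[ 0.6233773  -0.28461797  0.07647423] 0.02479074990980528 [395.30289836 250.44330223]
[416 239  36  23 248] [432.10483871 250.77419355] back/down mm [-106.7   45.2]
[385 249  11  13  99] [390.19191919 254.82828283] back/down mm [13.5  7.6]
[431 260  20  11  31] [441.35483871 265.87096774] back/down mm [-137.9  103.6]
wrist [336 220   9  19  84] [341.13095238 229.60714286]
[[ 59  58  59  53  53  50  51  88 103 109  88  85 203 211 133  31  26  27
   24  33  35]
 [ 46  50  54  52  52  53  50 108 119 140  98  85  88 183 132  33  27  26
   29  28  34]
 [ 44  47  45  53  51  54  52 134 119 105 184 113  88  96  68  67  57  31
   67  28  28]
 [ 49  48  51  50  48  49  47 196 188 192 195 180 107  84  62  66  62  55
   78  57  25]
 [ 47  49  50  48  59  60  58 212 218 193 193 196 119  78  73  64  62  69
   81  64  32]
 [ 49  59  62  64  60  63  55 213 222 198 199 204 109  71  63  66  64  58
   85  58  30]
 [ 65  65  63  62  62  63  54 221 217 223 225 232 218  97  65  61  58  47
   89  48  27]
 [ 49  47  49  55  60  64  66 215 190 221 219 212 223 209 129  65  53  52
   96  40  27]
 [ 49  48  49
[... 533 characters left out ...]
5 178 176 164 158 142 153 153 124  87  61 125 103 188 193 192
  192 191 191]
 [144 141 187 178 165 160 154 150 144 150 153 133 120 112 179 218 217 213
  213 215 220]
 [138 173 175 178 162 150 142 151 152 147 147 129 117 145 196 210 220 219
  219 220 219]
 [161 183 176 162 159 152 147 137 150 151 126 122 130 193 191 220 219 219
  220 219 219]
 [216 133 174 155 143 152 152 149 150 136 123 107 189 210 219 219 219 220
  219 221 218]
 [224 131 132 151 143 138 151 152 144 126 117 170 213 220 219 220 219 219
  219 220 219]
 [223 206 102 127 150 137 124 147 116 122 105 204 221 220 220 219 218 220
  218 221 221]
 [223 219 203 106 111 149 142 118 126 109 107 216 223 220 220 219 219 221
  226 190 163]]
```

Call:
drive_tool --pt "0.2 4 0 -1 0" --pt "0.2 4 0 -1.3 0" --pt "0.2 4 0 -1.3 0" --pt "0.2 4 0 -1.2 0" --pt "0.2 4.5 0 -1 0" --pt "0.2 4.5 0 -0.8 0" --pt "0.2 0 0 0 0" --pt "0.2 0 0 0 0"

```text
t: 69.63
tool_pos: [0.5987, -0.2853, 0.0844]
tool_rot: [[-1.0, -0.0, 0.006], [-0.0, 1.0, -0.003], [-0.006, -0.003, -1.0]]
ft_force: [2.7, -0.6, 9.7]
opening: 0.0246
grasp_force: 21.2
```

```bash
python3 - <<'E'
from bott import *
white()
E
```

```text
[ 0.59867679 -0.28527023  0.08438862] 0.02461567122628388 [386.35326693 250.62413198]
[415 239  37  24 262] [431.61450382 250.96946565] back/down mm [-127.3   53.9]
[376 249  10  13 108] [381.07407407 255.17592593] back/down mm [13.7  7.8]
[438 260  13   9  23] [444.52173913 264.82608696] back/down mm [-167.1  111.6]
[430 266   5   5  11] [431.63636364 267.90909091] back/down mm [-131.6  106. ]
```

Call:
drive_tool --pt "0.2 4.5 0 -0.8 0" --pt "0.2 4.5 0 -0.4 0" --pt "0.2 4.5 0 -0.2 0" --pt "0.2 4.5 0 0 0" --pt "0.2 4.5 0 0.1 0" --pt "0.2 4.5 0 0.3 0" --pt "0.2 0 0 0 0" --pt "0.2 0 0 0 0"

```text
t: 70.35
tool_pos: [0.5702, -0.2854, 0.085]
tool_rot: [[-1.0, -0.0, 0.003], [-0.0, 1.0, -0.003], [-0.003, -0.003, -1.0]]
ft_force: [0.1, 0.3, 11.1]
opening: 0.0236
grasp_force: 18.6
```

```bash
python3 - <<'E'
from bott import *
white()
E
```

```text
[ 0.57020421 -0.28540955  0.08500446] 0.023635434175755594 [375.39769195 253.65103762]
[414 239  38  32 323] [432.19504644 253.0371517 ] back/down mm [-154.9   63.4]
[364 252  11  14 128] [369.578125 258.5625  ] back/down mm [14.9  8.2]
```

Call:
drive_tool --pt "0.2 4 0 0.4 0" --pt "0.2 4 0 0.6 0" --pt "0.2 3 0 0.6 0" --pt "0.2 0 0 0 0" --pt "0.2 0 0 0 0" --pt "0.2 0 0 0 0" --pt "0.2 0 0 0 0" --pt "0.2 0 0 0 0"

```text
t: 71.07
tool_pos: [0.5626, -0.2858, 0.0852]
tool_rot: [[-1.0, -0.0, 0.01], [-0.0, 1.0, -0.004], [-0.01, -0.004, -1.0]]
ft_force: [4.1, 1.3, 14.4]
opening: 0.0234
grasp_force: 20.3
```

```bash
python3 - <<'E'
from bott import *
white()
d=shot('side'); print(d['image'][246:290:2,346:390:2].mean(2).astype(int))
E
```

```text
[ 0.56255906 -0.28577267  0.08521752] 0.023402131846497455 [372.48991157 254.54168101]
[415 239  37  24 260] [431.76538462 250.80769231] back/down mm [-159.8   56.6]
[361 253  11  14 131] [366.48091603 259.67938931] back/down mm [15.4  8.7]
[[213 212 210 219  34  51  50  59  57  60  95  43  34  29  33  41 108  48
   31  32  33  40]
 [212 212 192 176  37  47  52  47  51  51  59  27  30  29  28  56 117  31
   28  30  29  41]
 [230 175 144 114  52  45  49  43  47  47  58  33  26  26  29  31  29  31
   32  23  33  31]
 [108 111 113 114  78  57  47  49  48  48  53  28  27  28  31  32  26  29
   27  30  27  27]
 [112 110 119 110 104  84  49  50  68  74  68  67  58  54  31  29  31  31
   29  27  23  46]
 [121 143 145 134 107 111  61  47  98 100  66  70  72  76  81  26  30  26
   88 180 218 102]
 [145 145 142 112 107 116  85  64  85 109  67  68  71  76  87  24  32  26
  184 194 224 157]
 [137 214 225 163 105 116  71  48  50  59  74  88  65  79  87  28  31  22
  182 218 222 225]
 [225 224 223 153 110 116  68 114  48  53  58  56  52  78  77  28  34  26
  181 216 221 220]
 [224 223 224 161 100 
[... 487 characters left out ...]
4 146 148 134 120 112 134 197
  204 204 221 222]
 [225 223 223 224 224 206  69 111 123 124 127 126 125 124 121 113 109 197
  195 196 201 222]
 [224 220 224 223 224 212  77  78  84 112 128 132 127 128 123 114 112 133
  197 193 216 221]
 [104 222 224 223 224 226 100 100  74  80  87  76 126 125 124 113 109 135
  216 221 221 221]
 [ 97 143 217 223 224 225  98 118 122 113  96  61 124 127 123 118 148 145
  162 223 221 220]
 [ 98  94 211 225 223 226  98 115 119 123 128 117 128 125 123 123 146 145
  215 222 221 221]
 [205  89  88 225 221 230  96 113 124 125 126 118 129 127 124 126 146 144
  214 222 221 222]
 [215 144  97 103 226 230 103 115 116 116 126 120 129 127 124 124 145 145
  216 222 220 221]]
```

Call:
drive_tool --pt "0.2 -2 0 -0.5 0" --pt "0.2 -1 0 -0.5 0" --pt "0.2 0 0 0 0" --pt "0.35 0 0 0 0" --pt "0.5 0 0 0 0" --pt "0.6 0 0 0 0" --pt "0.6 0 0 0 0" --pt "0.6 0 0 0 0"

```text
t: 71.83
tool_pos: [0.5611, -0.2841, 0.0812]
tool_rot: [[-1.0, -0.0, -0.001], [-0.0, 1.0, 0.001], [0.001, 0.001, -1.0]]
ft_force: [0.1, 0.7, -0.0]
opening: 0.051
grasp_force: 0.0
```

Call:
drive_tool --pt "0.6 0 0 -5 0" --pt "0.6 0 0 -15 0" --pt "0.6 0 0 -25 0" --pt "0.6 0 0 -25 0" --pt "0.6 25 0 0 0" --pt "0.6 35 0 0 0" --pt "0.6 35 0 0 0" --pt "0.6 35 0 0 0"

```text
t: 72.5
tool_pos: [0.4302, -0.2841, 0.1521]
tool_rot: [[-1.0, -0.001, 0.0], [-0.001, 1.0, -0.0], [-0.0, -0.0, -1.0]]
ft_force: [-0.1, -0.5, -0.9]
opening: 0.0511
grasp_force: 0.0
```

Call:
drive_tool --pt "0.6 20 20 -10 0" --pt "0.6 10 35 -10 0" --pt "0.6 0 40 0 0" --pt "0.6 0 40 0 0" --pt "0.6 0 40 0 0" --pt "0.6 0 20 0 0" --pt "0.6 0 0 0 0" --pt "0.6 0 0 0 0"

```text
t: 73.17
tool_pos: [0.4016, -0.0886, 0.1723]
tool_rot: [[-1.0, -0.003, 0.001], [-0.003, 1.0, -0.0], [-0.001, -0.0, -1.0]]
ft_force: [-0.3, -0.9, -0.2]
opening: 0.0512
grasp_force: 0.0
```

```bash
python3 - <<'E'
from bott import *
from meas import *
np.set_printoptions(precision=4,suppress=True)
d=shot('top','topE'); e=shot('side','sideE'); print(arm.sense()['tool_pos']); topb(d)
hs=cv2.cvtColor(e['image'],cv2.COLOR_BGR2HSV);k,l,st,ce=cv2.connectedComponentsWithStats(cv2.inRange(hs,(100,110,50),(125,255,255)))
for i in range(1,k):
    if st[i,4]>25 and 340<ce[i][0]<420: print('side blue',st[i],ce[i])
k,l,st,ce=cv2.connectedComponentsWithStats(cv2.inRange(hs,(0,0,0),(180,255,60)))
for i in range(1,k):
    if 60<st[i,4]<400 and 340<ce[i][0]<420 and ce[i][1]>200: print('side blk',st[i],ce[i])
# block check: expected vs observed cork (dark brown against wood)
hsv=cv2.cvtColor(d['image'],cv2.COLOR_BGR2HSV); m=cv2.inRange(hsv,(3,48,30),(20,255,145)); m[:140]=0;m[205:]=0;m[:,:255]=0;m[:,380:]=0
k,l,st,ce=cv2.connectedComponentsWithStats(m)
for i in range(1,k):
    if st[i,4]>60: print('cork',st[i],ce[i])
for n,o,z in (('tall',(.6445,.147),.0675),('mid',(.6438,.0487),.0595),('short',(.641,-.0498),.0505)): print(n,proj(d,[o[0]+B[n]['mid'][0]/1000,o[1],z]))
E
```

```text
[ 0.4018 -0.0899  0.1721]
blk [409 185  12  13 109] [414.3 190.9] [ 0.5974 -0.2168  0.026 ]
brown [470 150   3  50  86] [471.5 170.2] [ 0.654  -0.3751  0.026 ]
brown [402 185  20  18 175] [410.  195.1] [ 0.5857 -0.2049  0.026 ]
blue [443 199  10   9  67] [447.3 203.3] [ 0.5624 -0.3045  0.026 ]
side blue [363 253  11  13 128] [367.9609 259.125 ]
side blk [399 214  15  19 182] [405.5714 224.2473]
side blk [358 228  13  13 132] [364.3258 234.4773]
cork [292 154  15  37 320] [298.9594 170.8531]
cork [327 160  17  27 273] [336.1502 171.3004]
cork [269 165  21  23 413] [278.7772 176.1162]
cork [363 165   9  18  93] [367.2796 171.8602]
cork [308 168  18  19 314] [316.3376 176.9236]
cork [346 170  16  16 234] [353.0128 177.3162]
tall [[279.1397 176.2407]]
mid [[316.2412 176.1545]]
short [[353.0226 176.9171]]
```

```bash
python3 - <<'E'
from bott import *
np.set_printoptions(precision=4,suppress=True)
d=shot('top'); e=shot('side')
print('white',tri([ray(d,447.3,203.3),ray(e,368,259)]),'brown',tri([ray(d,414.3,190.9),ray(e,364.3,234.5)]), 'tray',[.585,-.243])
P=tri([ray(d,447.3,203.3),ray(e,368,259)])
# white body edges in side view at several heights vs vertical axis
for z in (.02,.03,.04,.05,.06):
    u,v=proj(e,[P[0],P[1],z])[0]; r=e['image'][int(round(v)),int(u)-20:int(u)+20].mean(1).astype(int); print(z,round(u,1),round(v,1),r.tolist())
E
```

```text
white [ 0.5509 -0.286   0.0962] brown [ 0.5839 -0.2038  0.099 ] tray [0.585, -0.243]
0.02 366.3 284.3 [95, 92, 88, 100, 201, 220, 218, 217, 217, 217, 218, 137, 92, 106, 111, 114, 115, 117, 117, 117, 121, 123, 120, 113, 121, 124, 122, 118, 117, 113, 113, 136, 140, 139, 138, 134, 207, 219, 215, 214]
0.03 366.5 281.1 [88, 122, 211, 219, 218, 217, 217, 217, 216, 218, 224, 155, 101, 103, 114, 117, 115, 109, 102, 86, 85, 76, 60, 60, 115, 126, 121, 120, 119, 116, 108, 133, 140, 139, 139, 132, 208, 218, 216, 214]
0.04 366.7 277.9 [219, 209, 214, 216, 216, 217, 217, 217, 217, 219, 223, 156, 96, 82, 74, 77, 79, 81, 80, 86, 111, 121, 126, 126, 123, 123, 121, 118, 118, 115, 112, 124, 137, 136, 157, 209, 215, 216, 215, 214]
0.05 366.8 274.6 [213, 216, 216, 215, 217, 216, 216, 216, 216, 218, 224, 147, 73, 74, 104, 115, 119, 120, 119, 117, 120, 127, 129, 129, 126, 127, 120, 118, 118, 115, 110, 122, 130, 156, 208, 215, 215, 215, 215, 213]
0.06 367.0 271.3 [217, 216, 218, 217, 216, 217, 219, 209, 157, 139, 127, 100, 116, 130, 129, 129, 132, 133, 135, 134, 146, 153, 154, 151, 146, 140, 140, 138, 135, 134, 126, 204, 217, 214, 214, 214, 214, 214, 214, 214]
```

```bash
python3 -c "
from rig import arm; print(arm.close_job())"
```

```text
the job is handed in; nothing more can be done
None
```

I handed the job in after about 73 s of robot time: all three blocks stand square in their bays and were pressed tallest to shortest (9–17 N), and both bottles stand upright in the tray. My final camera measurements agree with this, but the hand-in returned no verdict.

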